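# Load the laser engraver with leather bag tags and start it

### The arm

A 6-joint arm with a two-finger parallel gripper is mounted at the origin on the work surface. World frame = base frame: x ahead of the robot, y to its left, z up, the work surface at z = 0. Lengths are in m, angles in rad, forces in N, time in s.
With the tool pointing down it reaches from about 0.225 to 0.875 m from the base axis. Payload 3.4 kg.
Tool frame: the origin (TCP) lies at the very end of the fingers, on their centre line; the grasp point (between the pads) lies 19 mm behind it; z points along the fingers, y is the direction in which the jaws open and shut (so a half turn about z gives the same grasp; the last joint's range is limited). The gripper opens to 85 mm and grips with 20 to 120 N. Pads are 22 mm wide; open, the fingers measure 114 mm over their backs; the gripper's body (76 mm by 85 mm) begins 54 mm behind the grasp point. The pads swing forward as they close: fully open they stand 13 mm farther back than shut.
Start: joints at [1.219, 0.276, 1.505, -0, 1.361, -0.121], TCP at [0.132, 0.56, 0.2] pointing down, gripper open.
Joint ranges: [-2.89, 2.89], [-0.75, 2.08], [0.22, 2.7], [-1.18, 4.32], [0.11, 2.71], [-2.7, 2.7]. Speed limits (rad/s): [2.57, 2.57, 3.14, 3.14, 3.14, 3.14].

### API

Orientations are given as a unit quaternion [w, x, y, z].
In Python, from rig import telemetry, imaging, manip, finder gives the robot as it stands.
- The arm moves only by the tool arm_command, never from a script. Its argument "steps" is a list of rows, each a list of 3 entries, a list of its own where there are three numbers: the turn, a rotation vector about the world's x, y, z in rad, then the shift along the world's x, y, z in mm, then the closure in counts, from 0 (fully open) to 255 (shut). In form: [[[rx, ry, rz], [dx, dy, dz], grip], ...]. A call has 1 to 20 rows; each row shifts and turns the commanded pose from where the row before left it; what a row does not reach is not made up. A row lasts 1/8 s, in which the tool goes at most 62.5 mm and 10.7 degrees, less where a joint would pass 70% of its speed; a pose out of reach is approached as far as the arm can. A call is refused whole if a number of a shift passes 62.5 or a number of a turn 0.188, either way. A call with a gripper value outside its range is refused whole. The fingers move at their own pace and stop on an object; "newtons" is the grip in N (left out, the last holds). Time passes only in rows, so rows that do not move let the fingers close. It gives the time, the measured TCP pose, the force and the opening at its end, in the units of the state.
- telemetry.get_state(): the state, without advancing time (a new reading comes with each control period).
- imaging.get_image(name): name is "scene" or "top" or "wrist"; returns the picture (384x512x3 uint8, blue, green, red); there is no depth.
- imaging.camera_params(name): a dict with "intrinsics" (3x3 intrinsics, pixels), "R" (3x3) and "t" (3): a world point X has camera coordinates R X + t. Camera axes: x right, y down, z forward; pixel columns grow to the right and rows downward; lengths in m; the calibration is good to about 2 mm. The wrist camera is an equidistant fisheye: a pixel r from the principal point sees the ray r / f radians off the axis. A picture is of the moment at which its call begins: read the wrist's pose just before it. camera_params takes no time and is no camera call; for the wrist camera it gives the pose at the moment of the call.
- manip.sign_off(): hands the job in, once; it reports no verdict.
Trained networks look in the newest picture that a camera, given by its name, has taken for a name from the list of things; names that differ only in an ending like _2 or _b are one class to them, and where a whole thing is asked for, a point or a joint stands for the part that bears it (a point fixed in the world has none). Each returns a list of dicts, best first, with "score" (0 to 1); they miss things now and then, are a little off and sometimes report something else, mostly with a low value. They report only what shows in the picture. A call takes as long as a camera call. They do not tell look-alikes from the thing itself.
- finder.cut_out(camera, thing): "pixels" (384x512 bool, what is visible of it) and "extent" ([left, top, width, height] in pixels, round what is visible of it).
The state is a dict: "clock": time; "qpos": joint angles; "qd": joint speeds; "effort": joint torques, N m; "position": TCP position; "ee_rot": TCP orientation; "contact_force": force on the tool from outside, world axes, zero at the start; "moment": the same for the moment, N m; "width": finger opening in m.
Only numpy, scipy, OpenCV 4.12 (cv2) and the standard library are available. Lean on these libraries where they do the work, as an engineer would, in place of code of your own. Each camera call takes 0.05 s, during which the arm holds its last target.

### The job

Engrave the bag tags: open the engraver's lid, lay every leather tag from the cutting mat flat inside a printed outline of its own on the bed, strap slot towards the hinge, and close the lid fully. Set the power dial to 7 (the line with the brass dot) and, only with the tags in place, the lid shut and the dial at 7, press the start button right down and let it go; leave the other things on the table where they are.

Things in the scene. Friction and masses are not known exactly. Their poses are not given: they have to be found in the camera images.
- engraver: Desktop laser engraver, fixed, 480 mm wide (y), 420 deep (x from -215 at its front by the robot to +205). Origin at table height under the bed's middle; x to the back, y left, z up; turned a few degrees. Control deck in front, 80 mm above the table: dial, start button, display, red emergency stop (fixed, 32 mm tall, x -167, y +185). Bay under the lid: bed 30 mm above the table, walls up to 80 mm.
- outline0 (a point): Centre, on the bed surface, of the rightmost of four alike printed outlines (black lines, 42 x 86 mm, long side along the engraver's x), at engraver x -35, y -156 mm. Any tag may go in any outline. The bay inside runs from x -110 to +80, y -230 to +230 mm.
- outline1 (a point): Second outline from the right, engraver x -35, y -52 mm (as outline0). Behind the outlines a gantry rail runs along y through the bay: engraver x +53 to +73 mm, 54 to 72 mm above the table.
- outline2 (a point): Third outline from the right, engraver x -35, y +52 mm (as outline0).
- outline3 (a point): Leftmost outline, engraver x -35, y +156 mm (as outline0). The laser head is parked behind and left of it: engraver x +36 to +72, y +190 to +226 mm, 30 to 76 mm above the table.
- tag0: Stiff stitched bag tag of brown sole leather, a rigid plate 80 mm (its x) x 36 mm (its y) x 8 mm, 20 to 45 g, flat on the green cutting mat left of the engraver (mat surface 3 mm above the table). Origin: centre of its underside, z up; strap slot near its +x end. All tags are alike; absent ones read None.
- tag1: Stiff stitched bag tag of brown sole leather, a rigid plate 80 mm (its x) x 36 mm (its y) x 8 mm, 20 to 45 g, flat on the green cutting mat left of the engraver (mat surface 3 mm above the table). Origin: centre of its underside, z up; strap slot near its +x end. All tags are alike; absent ones read None.
- tag2: Stiff stitched bag tag of brown sole leather, a rigid plate 80 mm (its x) x 36 mm (its y) x 8 mm, 20 to 45 g, flat on the green cutting mat left of the engraver (mat surface 3 mm above the table). Origin: centre of its underside, z up; strap slot near its +x end. All tags are alike; absent ones read None.
- tag3: Stiff stitched bag tag of brown sole leather, a rigid plate 80 mm (its x) x 36 mm (its y) x 8 mm, 20 to 45 g, flat on the green cutting mat left of the engraver (mat surface 3 mm above the table). Origin: centre of its underside, z up; strap slot near its +x end. All tags are alike; absent ones read None.
- tag0_slot (a point): Centre of the strap slot (dark slit 5 x 18 mm) on the top face of tag 0, 30 mm from its middle along its +x.
- tag1_slot (a point): Centre of the strap slot (dark slit 5 x 18 mm) on the top face of tag 1, 30 mm from its middle along its +x.
- tag2_slot (a point): Centre of the strap slot (dark slit 5 x 18 mm) on the top face of tag 2, 30 mm from its middle along its +x.
- tag3_slot (a point): Centre of the strap slot (dark slit 5 x 18 mm) on the top face of tag 3, 30 mm from its middle along its +x.
- lid (a joint): Lid of the bay: panel with grey frame and amber window, 476 x 208 x 8 mm, hinged at its rear edge (line along engraver y at x +85, 80.5 mm above the table). rad: 0 shut (flat), grows as its front edge rises, stop at 1.55, nearly upright. Starts shut. Stiff hinge: it stays at any angle; moving it takes 1 to 8 N at the bar.
- lid_bar (a point): Middle of the lid's grip bar: round steel, 12 mm thick, 110 mm long, along the engraver's y on two end posts, axis 46 mm above the lid's underside, gap under it 32 mm, 178 mm from the hinge line. It turns with the lid, and turns between the pads when held across from above (fingers closing along the engraver's x).
- dial (a joint): Power dial on the deck (engraver x -167, y -150 mm). rad, grows clockwise from above, 0 to 4.712, stays as left (0.04 N m). White scale: 11 lines, 0 to 10, 0.4712 rad apart, longer at 0, 5, 10. Line 0 is front left (135 degrees anticlockwise from engraver x), 5 towards the back, 10 front right. 7 is 3.299 rad, with a brass-coloured dot outside it. Starts from 0.3 to 1.7.
- dial_grip (a point): On the dial's axis, 36 mm above the deck, the height to grip. Grip: upright bar 54 mm long (along the pointer), 14 mm thick, top 43 mm above the deck, over a round skirt 60 mm across, 12 mm above the deck. The pointer is the white line on one half of the bar; the point's -x axis points along it.
- start (a joint): Round white start button, 32 mm across, in a steel collar 48 mm across and 12 mm high on the deck (engraver x -167, y -45 mm). m: 0 released, 0.006 fully pressed; springs back; fully down takes 5 N.
- start_top (a point): Centre of the start button's top face, 22 mm above the deck when released; moves with the button.
- spool: Bystander to leave alone: black thread spool, 40 mm across, 68 mm tall, standing. Origin at its underside.
- jar: Bystander to leave alone: white plastic jar, 52 mm across, 85 mm tall, standing. Origin at its underside.
- ruler: Bystander to leave alone: steel ruler, 200 x 32 x 4 mm, lying flat. Origin at its underside.
Not all that is in view belongs to the job. Leave any blue look-alike of the tag3 alone.

How it is judged:
On the way, in this order (a step that is already met when the one before it is completed fails the run):
1. every tag lies flat inside an outline of its own on the bed, strap slot towards the hinge ((horizontal distance between tag0 and outline0 below 0.008 m or horizontal distance between tag0 and outline1 below 0.008 m or horizontal distance between tag0 and outline2 below 0.008 m or horizontal distance between tag0 and outline3 below 0.008 m) and angle between the x axis of each of tag0, tag1, tag2, tag3 and the x axis of engraver, either way round below 0.14 rad and x of each of tag0_slot, tag1_slot, tag2_slot, tag3_slot in the frame of engraver above -0.02 m and z of tag0 in the frame of engraver between 0.025 and 0.035 m and angle between each of tag0, tag1, tag2, tag3's own z axis and vertical below 0.1 rad and linear speed of each of tag0, tag1, tag2, tag3 below 0.02 m/s and (horizontal distance between tag1 and outline0 below 0.008 m or horizontal distance between tag1 and outline1 below 0.008 m or horizontal distance between tag1 and outline2 below 0.008 m or horizontal distance between tag1 and outline3 below 0.008 m) and z of tag1 in the frame of engraver between 0.025 and 0.035 m and (horizontal distance between tag2 and outline0 below 0.008 m or horizontal distance between tag2 and outline1 below 0.008 m or horizontal distance between tag2 and outline2 below 0.008 m or horizontal distance between tag2 and outline3 below 0.008 m) and z of tag2 in the frame of engraver between 0.025 and 0.035 m and (horizontal distance between tag3 and outline0 below 0.008 m or horizontal distance between tag3 and outline1 below 0.008 m or horizontal distance between tag3 and outline2 below 0.008 m or horizontal distance between tag3 and outline3 below 0.008 m) and z of tag3 in the frame of engraver between 0.025 and 0.035 m), for 0.2 s.
2. the lid is fully shut over the tags and the dial stands at 7 (all of step 1 and value of joint lid below 0.05 rad and value of joint dial between 3.17867 and 3.41867 rad), for 0.2 s.
3. the start button is pressed right down with tags in place, lid shut and dial at 7 (all of step 2 and value of joint start above 0.0045 m), for 0.04 s.
At the end, for the whole second after the job is handed in: Each tag flat on the bed, its middle within 8 mm of an outline's centre, its long side within 8 degrees of the engraver's x, slot towards the hinge; lid shut to within 0.05 rad; dial within 0.12 rad (a quarter division) of 7; start button pressed, then released (all of step 2 and value of joint start below 0.0015 m); the robot touches nothing.
It fails at once if the start button is pressed while the lid is open or the dial is not at 7 (value of joint start above 0.0035 m and (not (value of joint lid below 0.05 rad) or not (value of joint dial above 3.17867 rad) or not (value of joint dial below 3.41867 rad))).
It fails at once if a bystander is shifted by more than 40 mm (distance of any of spool, jar, ruler from where it was at the start of the episode above 0.04 m).
Of tag0, tag1, tag2, tag3 only 2 to 4 are there at a start; the rules pass over those that are not, and their reading is None.
At some moment in a run one of tag0, tag1, tag2, tag3 may be knocked a few centimetres aside while the robot is not near it.
It also fails if it takes over 210 s, if anything falls off the work surface, if the arm or the gripper's body presses on something with over 40 N, if the wrist force passes 120 N, or if a joint passes its speed limit or range.

## Working session

There is one attempt and no reset: what is moved stays moved. The work goes in short steps, Python scripts to look and compute and a tool call to move; the robot and the scene stay as the last step left them, time stands still between calls to the robot, and variables do not carry over. Pictures are saved under pics/ and viewed, and the job is handed in when it is done.

Besides the shell and the picture viewer there is one more tool, called after "Call:" as name([rows], argument=value, ...), one row to a line, values as JSON. arm_command: Moves the arm, as the interface text tells. Its arguments: {"type":"object","properties":{"steps":{"type":"array"},"newtons":{"type":"number"}},"required":["steps"]}

```bash
ls; mkdir -p pics
python3 - <<'E'
from rig import telemetry, imaging, manip, finder
import cv2
print(telemetry.get_state())
for n in ["scene","top","wrist"]:
    im=imaging.get_image(n); cv2.imwrite(f"pics/{n}0.png",im)
    print(n,imaging.camera_params(n))
E
```

```text
pics
{'clock': 0.0, 'qpos': array([ 1.21901393e+00,  2.76623084e-01,  1.50616570e+00,  3.96025779e-05,
        1.36071802e+00, -1.21034480e-01]), 'qd': array([-0.00047182, -0.00098362, -0.00267252, -0.00139836,  0.00038741,
       -0.00149271]), 'effort': array([ 8.40312259e-04, -4.16784525e+01, -2.45800102e+01,  2.12357901e-05,
        1.13124165e-02,  1.05881725e-05]), 'position': array([0.1313043 , 0.55918301, 0.1986108 ]), 'ee_rot': array([-2.42981918e-04,  1.15122237e-01,  9.93350872e-01, -9.25917745e-04]), 'contact_force': array([ 0.34258331,  0.09251139, -0.0883509 ]), 'moment': array([0.02299986, 0.0547878 , 0.00964628]), 'width': 0.08539797550121463}
scene {'intrinsics': array([[346.93896356,   0.        , 253.60949404],
       [  0.        , 346.93896356, 185.91032664],
       [  0.        ,   0.        ,   1.        ]]), 'R': array([[-0.80987161,  0.5864488 , -0.01363054],
       [ 0.33441054,  0.44247282, -0.83209819],
       [-0.48195184, -0.67845089, -0.55446083]]), 't': array([ 0.37361396, -0.03701146,  1.15365135])}
top {'intrinsics': array([[412.94104877,   0.        , 256.37999652],
       [  0.        , 412.94104877, 196.32752317],
       [  0.        ,   0.        ,   1.        ]]), 'R': array([[ 1.11969898e-01, -9.93711405e-01, -6.21499413e-04],
       [-9.70938463e-01, -1.09270706e-01, -2.12928190e-01],
       [ 2.11521259e-01,  2.44449855e-02, -9.77067654e-01]]), 't': array([-0.07720528,  0.4649706 ,  1.34769852])}
wrist {'intrinsics': array([[297.31863964,   0.        , 250.14874634],
       [  0.        , 297.31863964, 189.00713301],
       [  0.        ,   0.        ,   1.        ]]), 'R': array([[ 0.22990027,  0.97321033, -0.00274217],
       [ 0.93609781, -0.22036075,  0.27415695],
       [ 0.26620811, -0.0655957 , -0.96168105]]), 't': array([-0.57386823, -0.0360091 ,  0.3801984 ])}
```

View pics/scene0.png

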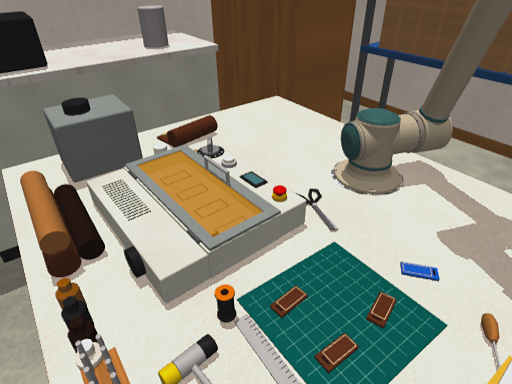

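View pics/top0.png

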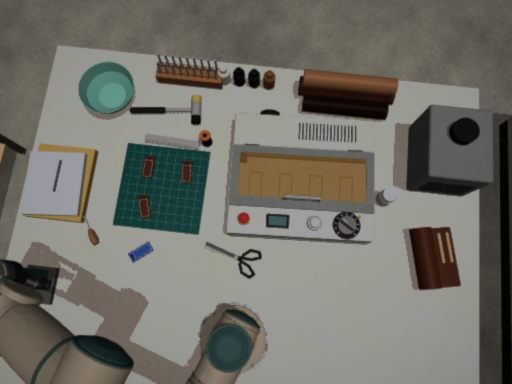

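View pics/wrist0.png

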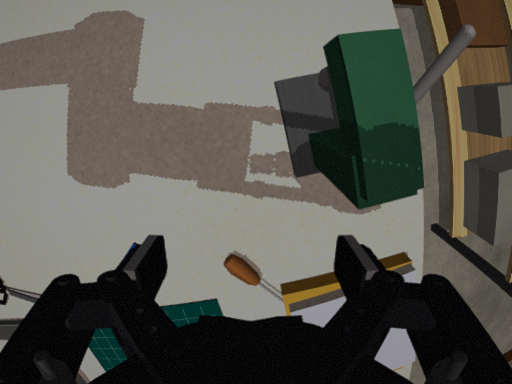

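```bash
cat > h.py <<'E'
from rig import telemetry, imaging, manip, finder
import numpy as np, cv2
from scipy.spatial.transform import Rotation as Rn
def proj(P,c):
    K=c["intrinsics"];q=np.atleast_2d(P)@c["R"].T+c["t"]
    return np.c_[K[0,0]*q[:,0]/q[:,2]+K[0,2],K[1,1]*q[:,1]/q[:,2]+K[1,2]]
def projf(P,c):
    K=c["intrinsics"];q=np.atleast_2d(P)@c["R"].T+c["t"]
    r=np.hypot(q[:,0],q[:,1]);th=np.arctan2(r,q[:,2])
    return np.c_[K[0,0]*th*q[:,0]/r+K[0,2],K[1,1]*th*q[:,1]/r+K[1,2]]
def back(uv,z,c,fish=False):
    K=c["intrinsics"];uv=np.atleast_2d(np.asarray(uv,float))
    a=(uv-[K[0,2],K[1,2]])/[K[0,0],K[1,1]]
    if fish:
        r=np.linalg.norm(a,axis=1)+1e-12;d=np.c_[a/r[:,None]*np.sin(r)[:,None],np.cos(r)]
    else: d=np.c_[a,np.ones(len(a))]
    R=c["R"];C=-R.T@c["t"];d=d@R
    s=(z-C[2])/d[:,2];return C+d*s[:,None]
def st():
    s=telemetry.get_state();R=Rn.from_quat(np.roll(s["ee_rot"],-1)).as_matrix()
    print("t %.2f pos %s yaw(y-axis) %.3f z %s F %s w %.4f q %s"%(s["clock"],np.round(s["position"],4),np.arctan2(R[1,1],R[0,1]),np.round(R[:,2],3),np.round(s["contact_force"],1),s["width"],np.round(s["qpos"],2)))
    return s
E
python3 - <<'E'
from h import *
im=cv2.imread("pics/top0.png")
cv2.imwrite("pics/t_eng.png",cv2.resize(im[100:250,220:385],None,fx=4.8,fy=4,interpolation=cv2.INTER_CUBIC)[:600,:800])
cv2.imwrite("pics/t_mat.png",cv2.resize(im[130:270,100:220],None,fx=4,fy=4,interpolation=cv2.INTER_CUBIC))
for cam in ["top","scene"]:
  imaging.get_image(cam);c=imaging.camera_params(cam)
  for th,z in [("tag0",.011),("dial",.1),("start",.1),("engraver",.08),("lid_bar",.1265),("jar",.085),("spool",.068)]:
    for r in finder.cut_out(cam,th)[:5]:
        m=r["pixels"];ys,xs=np.nonzero(m)
        rect=cv2.minAreaRect(np.c_[xs,ys].astype(np.float32))
        P=back([[xs.mean(),ys.mean()]],z,c)[0]
        print(cam,th,round(r["score"],2),r["extent"],np.round([xs.mean(),ys.mean()],1),np.round(P,4))
E
```

```text
top tag0 0.67 [128.3, 245.5, 21.8, 16.1] [140.4 251.4] [0.2456 0.3449 0.011 ]
top tag0 0.54 [183.3, 160.0, 9.0, 23.4] [186.4 170.7] [0.5434 0.2322 0.011 ]
top tag0 0.5 [136.1, 193.2, 14.6, 26.4] [143.9 206.1] [0.401  0.3596 0.011 ]
top tag0 0.48 [143.1, 155.7, 13.9, 23.6] [148.2 166.5] [0.5435 0.3688 0.011 ]
top dial 0.83 [338.5, 216.4, 17.0, 17.3] [346.7 224.5] [ 0.4003 -0.3248  0.1   ]
top start 0.51 [308.6, 220.6, 9.2, 6.8] [314.5 222.4] [ 0.3957 -0.2214  0.1   ]
top engraver 0.93 [228.6, 111.3, 145.8, 131.6] [302.  178.6] [ 0.5415 -0.1702  0.08  ]
top lid_bar 0.64 [230.6, 141.8, 147.1, 70.9] [302.6 178.6] [ 0.529  -0.1683  0.1265]
top lid_bar 0.43 [340.0, 216.3, 16.3, 18.0] [346.4 225.2] [ 0.3936 -0.3186  0.1265]
top lid_bar 0.28 [378.2, 190.4, 21.1, 12.4] [385.7 196.5] [ 0.4997 -0.4372  0.1265]
top jar 0.53 [376.7, 190.0, 23.9, 14.5] [385.8 196.6] [ 0.5099 -0.4497  0.085 ]
top spool 0.49 [199.9, 130.0, 11.0, 15.7] [205.2 137.5] [0.6533 0.1735 0.068 ]
scene tag0 0.97 [366.6, 289.8, 26.5, 38.0] [380.8 308.9] [0.405  0.3636 0.011 ]
scene tag0 0.61 [403.3, 260.5, 34.0, 20.1] [419.9 
[... 156 characters left out ...]
7.9 300.2] [0.5427 0.2351 0.011 ]
scene dial 0.73 [205.8, 138.3, 13.1, 15.3] [209.7 147.3] [ 0.4055 -0.3158  0.1   ]
scene dial 0.51 [367.5, 293.4, 26.0, 32.6] [380.5 309.5] [0.4753 0.3961 0.1   ]
scene start 0.65 [224.0, 152.6, 11.7, 11.5] [228.9 158.8] [ 0.3971 -0.2142  0.1   ]
scene engraver 0.57 [84.8, 138.4, 225.4, 165.9] [192.7 213. ] [ 0.5996 -0.0661  0.08  ]
scene lid_bar 0.77 [129.2, 145.1, 151.2, 103.9] [201.9 194.6] [ 0.571  -0.0618  0.1265]
scene jar 0.73 [86.3, 136.9, 219.3, 167.1] [192.8 213.1] [ 0.602  -0.0596  0.085 ]
scene jar 0.71 [157.1, 142.5, 9.1, 8.5] [159.2 147.2] [ 0.5257 -0.445   0.085 ]
scene spool 0.62 [213.1, 281.5, 27.1, 38.5] [225.1 302.5] [0.6723 0.2012 0.068 ]
```

View pics/t_eng.png

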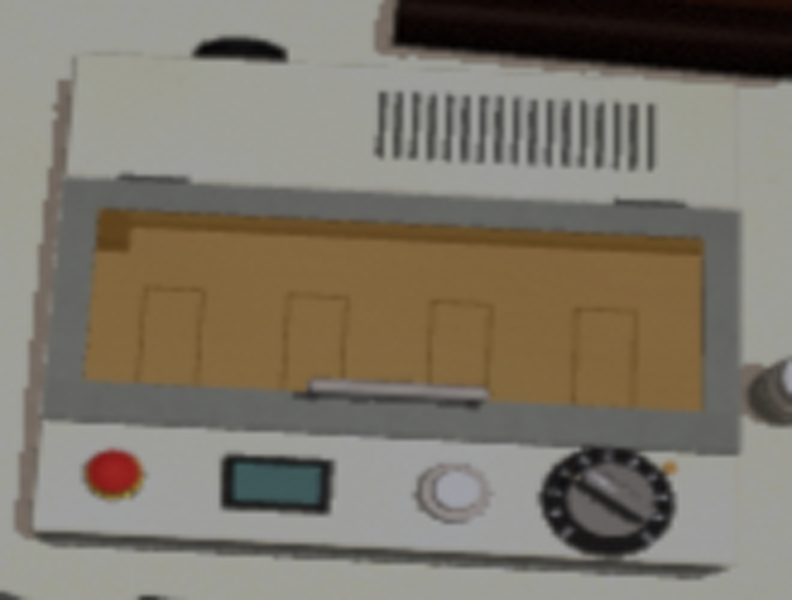

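View pics/t_mat.png

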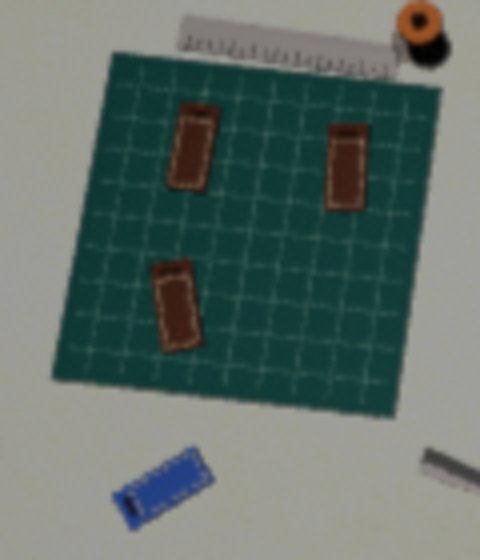

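Run:
```python
from h import *
from scipy.optimize import least_squares
E_=np.array([(-.167,.185,.112),(-.167,-.045,.102),(-.215,.24,.08),(-.215,-.24,.08),(.205,.24,.08),(.205,-.24,.08),(-.123,.238,.0885),(-.123,-.238,.0885),(.008,.177,.03),(.008,-.177,.03)])
Z=np.array([(113,473),(461,489),(35,533),(733,568),(75,54),(741,88),(44,420),(741,453),(142,287),(636,311)],float)
uv=Z/[4.8,4]+[220,100]-[.4,.37]
c=imaging.camera_params("top")
def T(p,P): 
    cs,s=np.cos(p[2]),np.sin(p[2]);return np.c_[p[0]+cs*P[:,0]-s*P[:,1],p[1]+s*P[:,0]+cs*P[:,1],P[:,2]]
f=lambda p:(proj(T(p,E_),c)-uv).ravel()
r=least_squares(f,[.56,-.17,0.05],loss="soft_l1");print(r.x);print(np.round(f(r.x).reshape(-1,2),1))
# tags: leather mask by color in top
im=imaging.get_image("top");
for th in finder.cut_out("top","tag0"):
    m=th["pixels"].astype(np.uint8);cn,_=cv2.findContours(m,0,1);rc=cv2.minAreaRect(max(cn,key=cv2.contourArea));b=cv2.boxPoints(rc)
    B=back(b,.009,c)[:,:2];ctr=B.mean(0);e=[B[1]-B[0],B[2]-B[1]];l=max(e,key=np.linalg.norm);a=np.arctan2(l[1],l[0]);a=(a+np.pi/2)%np.pi-np.pi/2
    print(round(th["score"],2),np.round(ctr,4),"yaw",round(a,3),[round(float(np.linalg.norm(x)),3) for x in e])
```

```text
[ 0.55988087 -0.16921312  0.05260876]
[[ 0.4 -0.2]
 [-0.6  0.5]
 [-0.9 -0. ]
 [ 1.7 -0. ]
 [-0.1 -0.8]
 [-0.1 -1.6]
 [-0.3 -0. ]
 [ 0.1  0.3]
 [ 0.7  0.6]
 [-0.3  0.5]]
0.78 [0.2459 0.3468] yaw -0.925 [0.082, 0.04]
0.71 [0.543  0.3711] yaw -0.02 [0.084, 0.041]
0.65 [0.4007 0.3598] yaw 0.256 [0.039, 0.083]
```

Call:
arm_command([
  [[0, 0, -0.08], [21, -46, 6], 0],
  [[0, 0, -0.08], [21, -46, 6], 0],
  [[0, 0, -0.08], [21, -46, 6], 0],
  [[0, 0, -0.08], [21, -46, 6], 0],
  [[0, 0, -0.08], [21, -46, 6], 0],
  [[0, 0, -0.08], [21, -46, 6], 0],
  [[0, 0, -0.08], [21, -46, 6], 0],
  [[0, 0, -0.08], [21, -46, 6], 0],
  [[0, 0, -0.08], [21, -46, 6], 0],
  [[0, 0, -0.08], [21, -46, 6], 0],
  [[0, 0, -0.08], [21, -46, 6], 0],
  [[0, 0, -0.08], [21, -46, 6], 0],
  [[0, 0, -0.08], [21, -46, 6], 0],
  [[0, 0, -0.08], [21, -46, 6], 0],
  [[0, 0, -0.08], [21, -46, 6], 0],
  [[0, 0, -0.08], [21, -46, 6], 0],
  [[0, 0, 0], [0, 0, 0], 0],
  [[0, 0, 0], [0, 0, 0], 0],
  [[0, 0, 0], [0, 0, 0], 0],
])

```text
clock: 3.42
position: [0.467, -0.175, 0.2956]
ee_rot: [-0.0, 0.685, 0.728, 0.0]
contact_force: [-0.3, -1.0, -0.3]
width: 0.0856
```

Run:
```python
from h import *
st()
c=imaging.camera_params("wrist");im=imaging.get_image("wrist");cv2.imwrite("pics/w1.png",im)
p=[.560,-.1692,.0526]
for e in [(-.093,.055,.1325),(-.093,-.055,.1325),(-.167,-.15,.123),(-.167,-.045,.102),(-.167,.185,.112),(-.123,.238,.0885),(-.123,-.238,.0885)]:
    cs,s=np.cos(p[2]),np.sin(p[2]);P=np.array([p[0]+cs*e[0]-s*e[1],p[1]+s*e[0]+cs*e[1],e[2]])
    uv=projf(P,c)[0];print(e,np.round(uv,1));cv2.circle(im,tuple(int(round(v)) for v in uv),2,(0,255,0),-1)
cv2.imwrite("pics/w1a.png",cv2.resize(im,None,fx=1.5,fy=1.5))
```

```text
t 3.42 pos [ 0.467  -0.175   0.2956] yaw(y-axis) 0.061 z [-0.  0. -1.] F [-0.3 -1.  -0.3] w 0.0856 q [-0.5   0.12  1.48  0.    1.55 -0.56]
(-0.093, 0.055, 0.1325) [250.3 118.1]
(-0.093, -0.055, 0.1325) [249.6 210.3]
(-0.167, -0.15, 0.123) [195.4 271.7]
(-0.167, -0.045, 0.102) [193.3 194.5]
(-0.167, 0.185, 0.112) [190.   14.7]
(-0.123, 0.238, 0.0885) [228.2 -17.7]
(-0.123, -0.238, 0.0885) [230.2 306.9]
```

View pics/w1a.png

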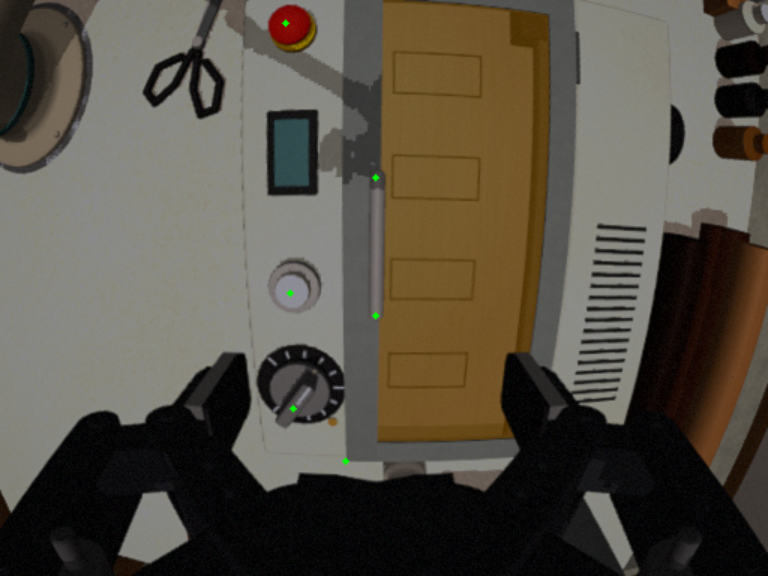

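Run:
```python
from h import *
im=cv2.imread("pics/w1.png")
cv2.imwrite("pics/w1b.png",cv2.resize(im[150:310,160:320],None,fx=3.75,fy=3.75,interpolation=cv2.INTER_CUBIC))
cv2.imwrite("pics/w1c.png",cv2.resize(im[0:160,160:400],None,fx=3.3,fy=3.3,interpolation=cv2.INTER_CUBIC))
c=imaging.camera_params("wrist");p=[.560,-.1692,.0526]
for e in [(-.167,-.15,.123),(-.167,-.15,.092),(-.167,-.15,.08),(-.215,-.24,.08)]:
    cs,s=np.cos(p[2]),np.sin(p[2]);P=np.array([p[0]+cs*e[0]-s*e[1],p[1]+s*e[0]+cs*e[1],e[2]])
    print((projf(P,c)[0]-[160,150])*3.75)
```

```text
[132.5048836  456.11662691]
[145.38301388 414.93767765]
[149.99047393 400.28877835]
[ 58.30891509 570.05240944]
```

View pics/w1b.png

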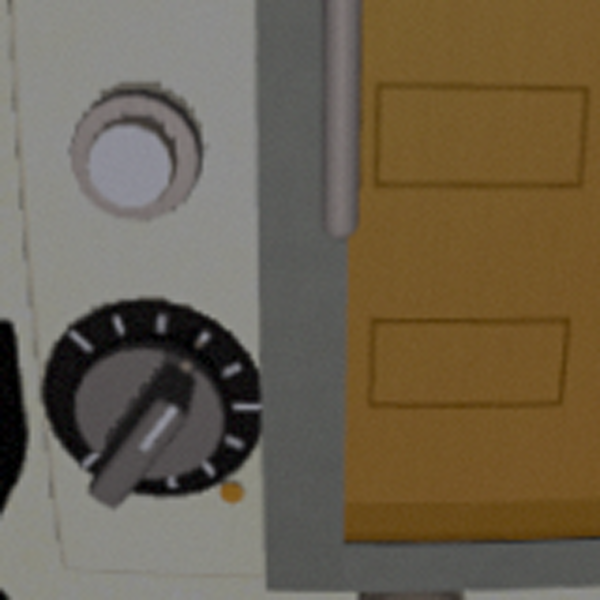

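View pics/w1c.png

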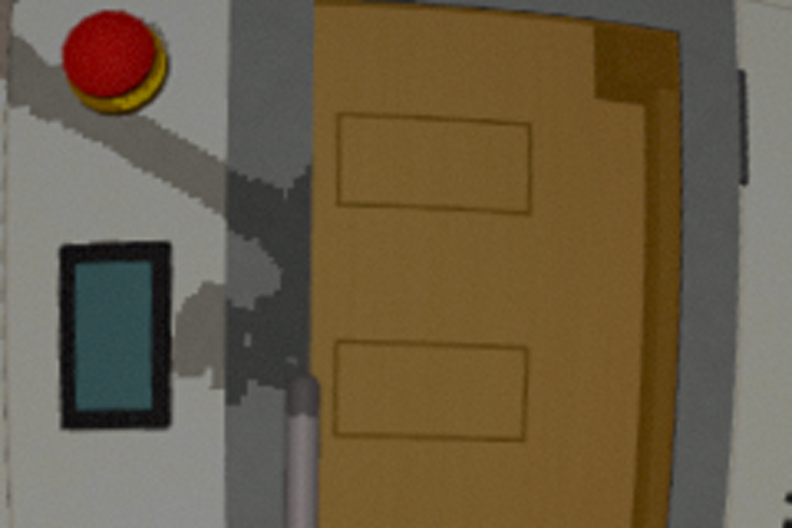

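Run:
```python
from h import *
from scipy.optimize import least_squares
c=imaging.camera_params("wrist")
a=np.array([(378,86),(587,88),(583,186),(377,185),(373,321),(569,321),(562,406),(370,404)])/3.75+[160,150]-.4
b=np.array([(338,115),(531,124),(529,213),(338,206),(337,341),(526,347),(524,440),(335,436)])/3.3+[160,0]-.4
uv=np.r_[a,b]
E_=[]
for y in (-.052,-.156,.156,.052):
    for dx,dy in((-.043,.021),(.043,.021),(.043,-.021),(-.043,-.021)):E_.append((-.035+dx,y+dy,.03))
uv=np.r_[uv,[[(113)/3.3+160,53/3.3]],[[130/3.75+160,166/3.75+150]]];E_=np.array(E_+[(-.167,.185,.112),(-.167,-.045,.102)])
def T(p,P): 
    cs,s=np.cos(p[2]),np.sin(p[2]);return np.c_[p[0]+cs*P[:,0]-s*P[:,1],p[1]+s*P[:,0]+cs*P[:,1],P[:,2]]
f=lambda p:(projf(T(p,E_),c)-uv).ravel()
r=least_squares(f,[.56,-.17,0.05],loss="soft_l1");print(r.x);print(np.round(f(r.x).reshape(-1,2),1))
p=(r.x+[.5599,-.1692,.0526])/2
for e in [(-.093,0,.1265),(-.167,-.15,.116),(-.167,-.045,.102)]+[(-.035,y,.03) for y in (-.156,-.052,.052,.156)]: print(e,np.round(T(r.x,np.array([e])),4))
```

```text
[ 0.56168979 -0.16943682  0.05101427]
[[ 0.3 -0.2]
 [ 0.   0.1]
 [-0.7 -0.2]
 [ 0.  -0.2]
 [ 0.3 -0.3]
 [-0.  -0.5]
 [-0.3 -1. ]
 [ 0.6  0. ]
 [ 0.4  0.3]
 [-0.4  0.7]
 [ 0.2  0.5]
 [ 0.2 -0.1]
 [ 0.   0.5]
 [ 0.3  0.7]
 [-0.1  0.2]
 [ 0.2 -0.1]
 [-2.7 -1.5]
 [-0.2  0.2]]
(-0.093, 0, 0.1265) [[ 0.4688 -0.1742  0.1265]]
(-0.167, -0.15, 0.116) [[ 0.4026 -0.3278  0.116 ]]
(-0.167, -0.045, 0.102) [[ 0.3972 -0.2229  0.102 ]]
(-0.035, -0.156, 0.03) [[ 0.5347 -0.327   0.03  ]]
(-0.035, -0.052, 0.03) [[ 0.5294 -0.2232  0.03  ]]
(-0.035, 0.052, 0.03) [[ 0.5241 -0.1193  0.03  ]]
(-0.035, 0.156, 0.03) [[ 0.5188 -0.0154  0.03  ]]
```

Call:
arm_command([
  [[0, 0, -0.008], [1, 1, -40], 0],
  [[0, 0, 0], [0, 0, -40], 0],
  [[0, 0, 0], [0, 0, -40], 0],
  [[0, 0, 0], [0, 0, -38], 0],
  [[0, 0, 0], [0, 0, -30], 0],
  [[0, 0, 0], [0, 0, 0], 0],
  [[0, 0, 0], [0, 0, 0], 255],
  [[0, 0, 0], [0, 0, 0], 255],
  [[0, 0, 0], [0, 0, 0], 255],
  [[0, 0, 0], [0, 0, 0], 255],
  [[0, 0, 0], [0, 0, 0], 255],
  [[0, 0, 0], [0, 0, 0], 255],
  [[0, 0, 0], [0, 0, 0], 255],
  [[0, 0, 0], [0, 0, 0], 255],
], newtons=30)

```text
clock: 5.22
position: [0.4685, -0.1752, 0.1075]
ee_rot: [-0.0, 0.688, 0.725, 0.0]
contact_force: [-0.3, -0.9, 0.0]
width: -0.0001
```

Run:
```python
from h import *
st()
p=np.array([.5612,-.1693,.0516]);r=np.hypot(.178,.046);f0=np.arctan2(.046,.178)
prev=None
for th in np.arange(0,1.56,.11):
    x=85-1e3*r*np.cos(th+f0);z=80.5+1e3*r*np.sin(th+f0)
    if prev is not None: d=x-prev[0];print(round(th,2),np.round([d*np.cos(p[2]),d*np.sin(p[2]),z-prev[1]],1))
    prev=(x,z)
```

```text
t 5.22 pos [ 0.4685 -0.1752  0.1075] yaw(y-axis) 0.052 z [-0.  0. -1.] F [-0.3 -0.9  0. ] w -0.0001 q [-0.5   0.24  1.81  0.    1.1  -0.55]
0.11 [ 6.1  0.3 19.3]
0.22 [ 8.2  0.4 18.5]
0.33 [10.2  0.5 17.5]
0.44 [12.   0.6 16.2]
0.55 [13.7  0.7 14.8]
0.66 [15.3  0.8 13.2]
0.77 [16.6  0.9 11.5]
0.88 [17.8  0.9  9.6]
0.99 [18.7  1.   7.6]
1.1 [19.4  1.   5.4]
1.21 [19.9  1.   3.3]
1.32 [20.2  1.   1.1]
1.43 [20.2  1.  -1.2]
1.54 [19.9  1.  -3.4]
```

Run:
```python
from h import *
a=imaging.get_image("wrist");b=imaging.get_image("scene");cv2.imwrite("pics/w2.png",a);cv2.imwrite("pics/s2.png",cv2.resize(b[100:260,60:320],None,fx=3,fy=3))
```

```text
(no output)
```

View pics/w2.png

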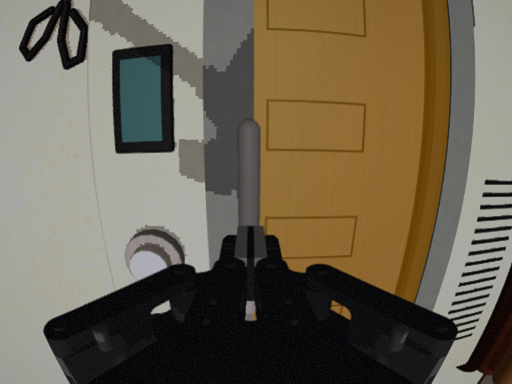

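View pics/s2.png

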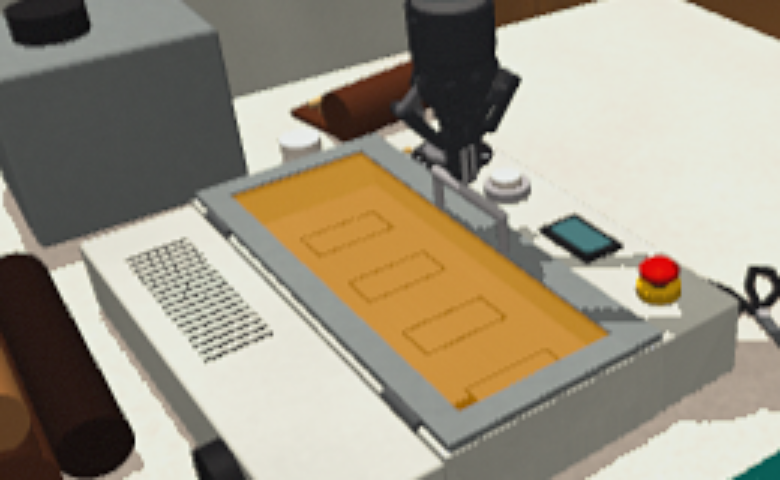

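Run:
```python
from h import *
c=imaging.camera_params("scene");w=imaging.camera_params("wrist")
p=np.array([.5612,-.1693,.0516])
def T(e):
    cs,s=np.cos(p[2]),np.sin(p[2]);return np.array([p[0]+cs*e[0]-s*e[1],p[1]+s*e[0]+cs*e[1],e[2]])
for P in [T((-.093,.055,.1265)),T((-.093,-.055,.1265)),T((-.093,0,.1265)),np.array([.4685,-.1752,.1075])]:
    print((proj(P,c)[0]-[60,100])*3, projf(P,w)[0])
im=imaging.get_image("scene");cv2.imwrite("pics/s3.png",cv2.resize(im[120:190,180:260],None,fx=8,fy=8,interpolation=cv2.INTER_CUBIC))
st()
```

```text
[497.80625522 214.17537292] [248.76702009 131.48890487]
[432.70082344 169.21722683] [249.17253993 304.95460377]
[464.05612784 190.86943491] [248.95846175 228.83913696]
[464.82120083 207.84526623] [249.26721197 218.40738076]
t 5.38 pos [ 0.4685 -0.1752  0.1075] yaw(y-axis) 0.052 z [ 0.  0. -1.] F [-0.1  0.6 -0.6] w 0.0001 q [-0.5   0.24  1.81  0.    1.1  -0.55]
```

View pics/s3.png

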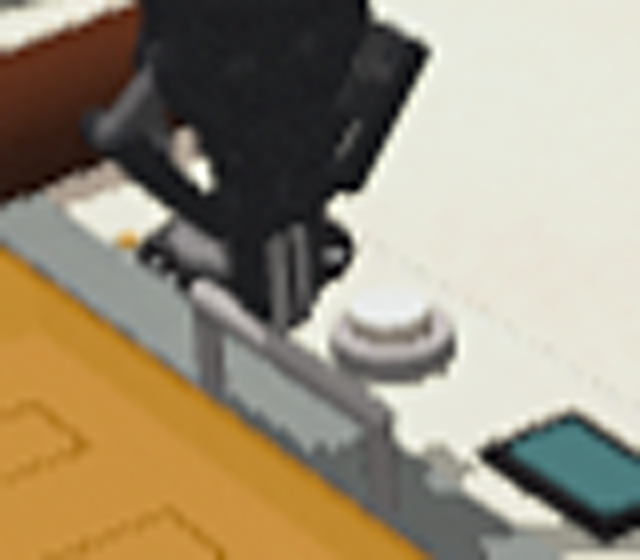

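Run:
```python
from h import *
im=imaging.get_image("wrist");cv2.imwrite("pics/w3.png",cv2.resize(np.clip(im[190:350,170:330].astype(int)*2,0,255).astype(np.uint8),None,fx=3.75,fy=3.75,interpolation=cv2.INTER_CUBIC))
```

```text
(no output)
```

View pics/w3.png

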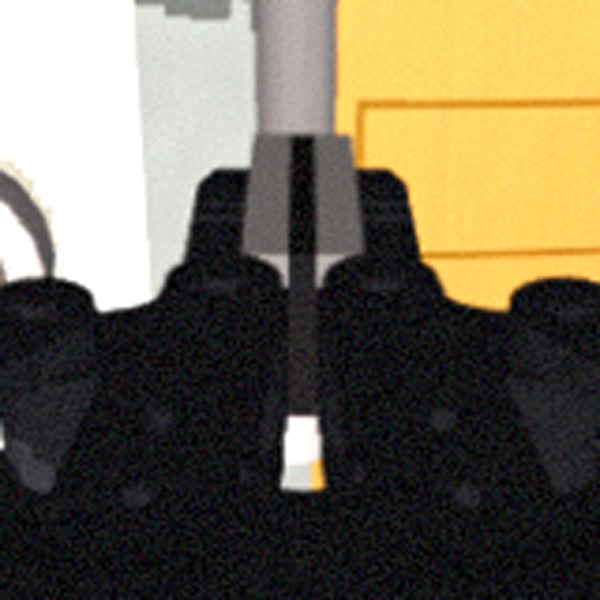

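Call:
arm_command([
  [[0, 0, 0], [0, 0, 0], 0],
  [[0, 0, 0], [0, 0, 0], 0],
  [[0, 0, 0], [0, 0, 0], 0],
  [[0, 0, 0], [0, 0, 0], 0],
  [[0, 0, 0], [0, 0, 0], 0],
  [[0, 0, 0], [0, 0, 0], 0],
])

```text
clock: 6.18
position: [0.4685, -0.1752, 0.1075]
ee_rot: [0.0, 0.688, 0.725, 0.0]
contact_force: [0.3, -0.3, 0.2]
width: 0.0857
```

Run:
```python
from h import *
st()
im=imaging.get_image("wrist");b=imaging.get_image("scene")[90:190,150:283]
cv2.imwrite("pics/w4.png",np.clip(im.astype(int)*2,0,255).astype(np.uint8));cv2.imwrite("pics/s4.png",cv2.resize(b,None,fx=6,fy=6,interpolation=cv2.INTER_CUBIC))
```

```text
t 6.17 pos [ 0.4685 -0.1752  0.1075] yaw(y-axis) 0.052 z [ 0. -0. -1.] F [ 0.3 -0.3  0.2] w 0.0857 q [-0.5   0.24  1.81  0.    1.1  -0.55]
```

View pics/w4.png

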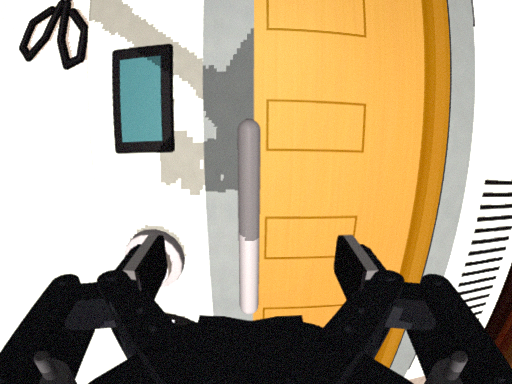

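View pics/s4.png

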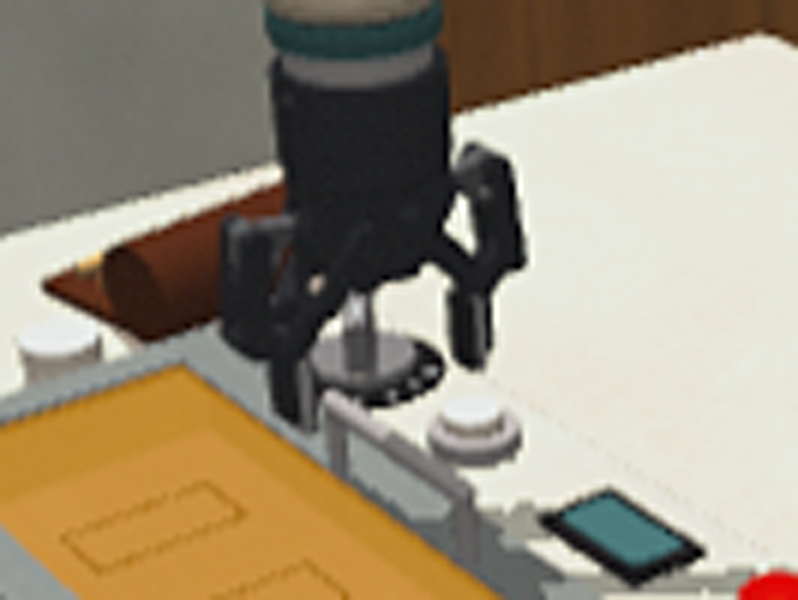

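Run:
```python
from h import *
w=imaging.camera_params("wrist");c=imaging.camera_params("scene")
for d in (0,10,20,30,40): print(d,projf(np.array([.4685,-.1752+.011,.1075+d/1e3]),w)[0],projf(np.array([.4685,-.1752-.011,.1075+d/1e3]),w)[0],proj(np.array([.4685,-.1752,.1075+d/1e3]),c)[0])
print(-w["R"].T@w["t"])
```

```text
0 [250.13242139 201.92629393] [248.40225172 234.138907  ] [214.94040028 169.28175541]
10 [250.13054271 207.3057102 ] [248.31308679 240.89930455] [214.67379268 166.24675578]
20 [250.12845345 213.2968222 ] [248.2152113  248.35514384] [214.404156   163.17727376]
30 [250.12611811 220.00444297] [248.10743288 256.60855409] [214.13143832 160.07271834]
40 [250.1234934  227.55705202] [247.988372   265.77972869] [213.85558653 156.9324849 ]
[ 0.46554812 -0.10576519  0.28260598]
```

Call:
arm_command([
  [[0, 0, 0], [0, 0, -5], 0],
  [[0, 0, 0], [0, 0, -5], 0],
  [[0, 0, 0], [0, 0, -5], 0],
  [[0, 0, 0], [0, 0, 0], 0],
])

```text
clock: 6.78
position: [0.4681, -0.175, 0.0919]
ee_rot: [-0.001, 0.688, 0.725, -0.0]
contact_force: [-0.1, 1.3, -0.0]
width: 0.0851
```

Call:
arm_command([
  [[0, 0, 0], [0, 0, -4], 0],
  [[0, 0, 0], [0, 0, -4], 0],
  [[0, 0, 0], [0, 0, -4], 0],
  [[0, 0, 0], [0, 0, 0], 0],
])

```text
clock: 7.28
position: [0.4683, -0.1751, 0.0801]
ee_rot: [-0.0, 0.689, 0.725, -0.0]
contact_force: [-0.3, -0.3, -0.4]
width: 0.0854
```

Run:
```python
from h import *
st()
im=imaging.get_image("wrist");b=imaging.get_image("scene")[90:190,150:283]
cv2.imwrite("pics/w5.png",np.clip(im.astype(int)*2,0,255).astype(np.uint8));cv2.imwrite("pics/s5.png",cv2.resize(b,None,fx=6,fy=6,interpolation=cv2.INTER_CUBIC))
```

```text
t 7.28 pos [ 0.4683 -0.1751  0.0801] yaw(y-axis) 0.052 z [-0.001  0.    -1.   ] F [-0.3 -0.3 -0.4] w 0.0854 q [-0.5   0.27  1.84  0.    1.03 -0.55]
```

View pics/s5.png

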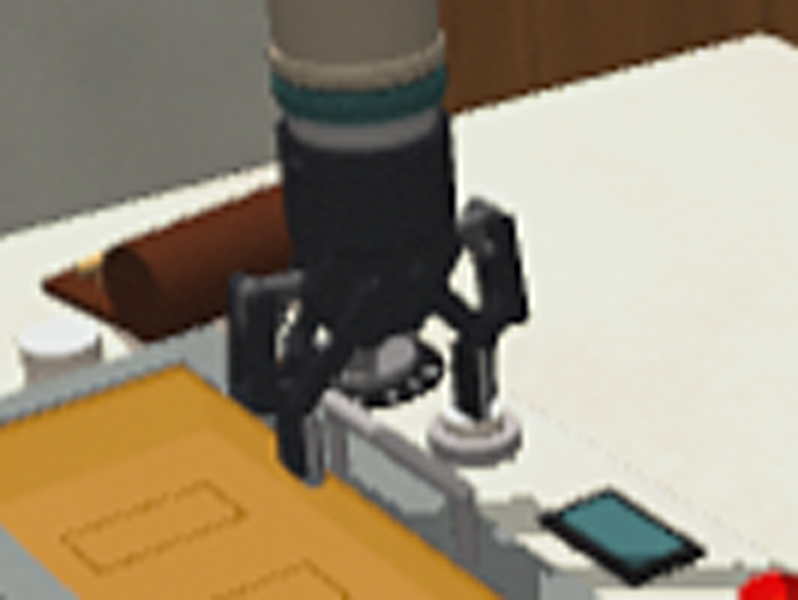

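Call:
arm_command([
  [[0, 0, 0], [0, 0, 0], 255],
  [[0, 0, 0], [0, 0, 0], 255],
  [[0, 0, 0], [0, 0, 0], 255],
  [[0, 0, 0], [0, 0, 0], 255],
  [[0, 0, 0], [0, 0, 0], 255],
  [[0, 0, 0], [0, 0, 0], 255],
  [[0, 0, 0], [0, 0, 0], 255],
  [[0, 0, 0], [0, 0, 0], 255],
], newtons=30)

```text
clock: 8.38
position: [0.4676, -0.1753, 0.0806]
ee_rot: [-0.001, 0.688, 0.725, -0.001]
contact_force: [-5.9, -1.8, 4.8]
width: 0.0107
```

Run:
```python
from h import *
st()
im=imaging.get_image("wrist");b=imaging.get_image("scene")[90:190,150:283]
cv2.imwrite("pics/w6.png",np.clip(im.astype(int)*2,0,255).astype(np.uint8));cv2.imwrite("pics/s6.png",cv2.resize(b,None,fx=6,fy=6,interpolation=cv2.INTER_CUBIC))
```

```text
t 8.38 pos [ 0.4676 -0.1753  0.0806] yaw(y-axis) 0.052 z [-0.002 -0.    -1.   ] F [-5.9 -1.8  4.8] w 0.0107 q [-0.5   0.26  1.84 -0.    1.03 -0.55]
```

View pics/s6.png

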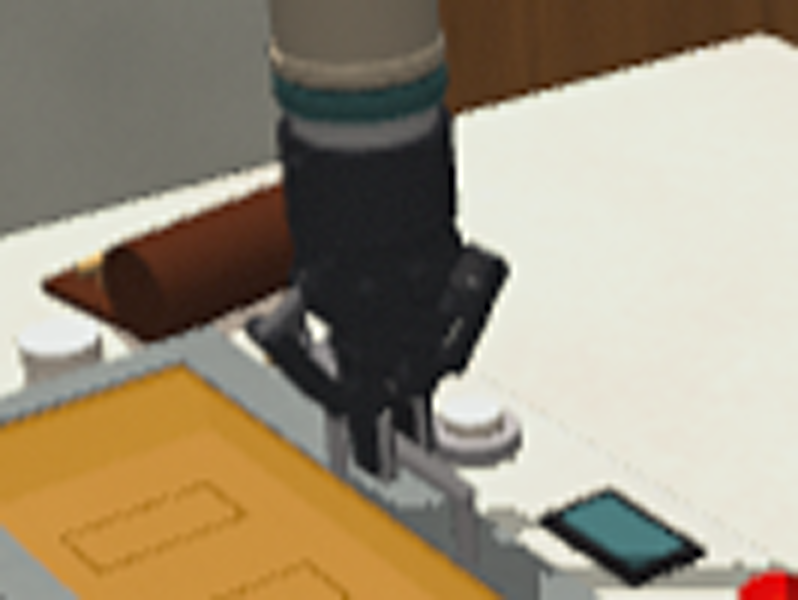

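View pics/w6.png

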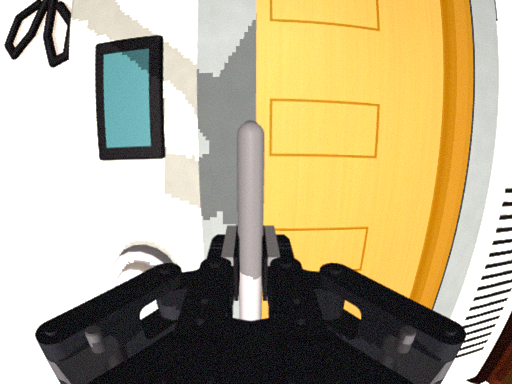

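Call:
arm_command([
  [[0, 0, 0], [2.7, 0.1, 10], 255],
  [[0, 0, 0], [3.3, 0.2, 9.5], 255],
  [[0, 0, 0], [8.2, 0.4, 18.5], 255],
  [[0, 0, 0], [10.2, 0.5, 17.5], 255],
  [[0, 0, 0], [0, 0, 0], 255],
])

```text
clock: 9.1
position: [0.4921, -0.174, 0.1377]
ee_rot: [-0.001, 0.688, 0.725, -0.001]
contact_force: [-7.4, -1.9, 5.9]
width: 0.0103
```

Call:
arm_command([
  [[0, 0, 0], [12, 0.6, 16.2], 255],
  [[0, 0, 0], [13.7, 0.7, 14.8], 255],
  [[0, 0, 0], [15.3, 0.8, 13.2], 255],
  [[0, 0, 0], [16.6, 0.9, 11.5], 255],
  [[0, 0, 0], [17.8, 0.9, 9.6], 255],
  [[0, 0, 0], [18.7, 1, 7.6], 255],
  [[0, 0, 0], [0, 0, 0], 255],
])

```text
clock: 9.98
position: [0.5888, -0.1691, 0.2132]
ee_rot: [0.002, 0.688, 0.725, 0.001]
contact_force: [-4.1, -0.9, 12.3]
width: 0.011
```

Run:
```python
from h import *
st()
b=imaging.get_image("scene")
cv2.imwrite("pics/s7.png",b)
```

```text
t 9.97 pos [ 0.5888 -0.1691  0.2132] yaw(y-axis) 0.052 z [ 0.005 -0.001 -1.   ] F [-4.1 -0.9 12.3] w 0.0110 q [-0.39  0.32  1.4   0.    1.41 -0.45]
```

View pics/s7.png

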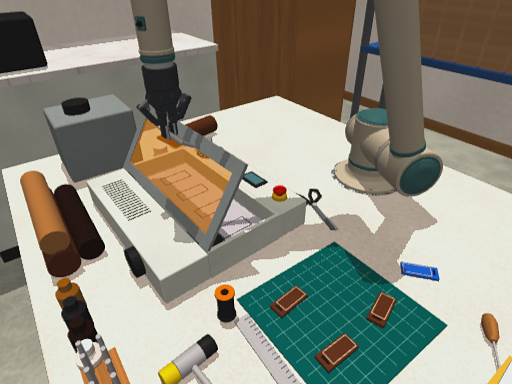

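Call:
arm_command([
  [[0, 0, 0], [19.4, 1, 5.4], 255],
  [[0, 0, 0], [19.9, 1, 3.3], 255],
  [[0, 0, 0], [20.2, 1, 1.1], 255],
  [[0, 0, 0], [20.2, 1, -1.2], 255],
  [[0, 0, 0], [11, 0.6, -1.7], 255],
  [[0, 0, 0], [0, 0, 0], 255],
  [[0, 0, 0], [0, 0, 0], 60],
  [[0, 0, 0], [0, 0, 0], 60],
  [[0, 0, 0], [0, 0, 0], 60],
])

```text
clock: 11.15
position: [0.6789, -0.1641, 0.2156]
ee_rot: [0.001, 0.688, 0.725, 0.001]
contact_force: [3.3, 0.4, -1.0]
width: 0.0642
```

Run:
```python
from h import *
st()
b=imaging.get_image("scene")
cv2.imwrite("pics/s8.png",cv2.resize(b[60:300,60:320],None,fx=2.4,fy=2.4))
```

```text
t 11.15 pos [ 0.6789 -0.1641  0.2156] yaw(y-axis) 0.052 z [ 0.003  0.001 -1.   ] F [ 3.3  0.4 -1. ] w 0.0642 q [-0.34  0.46  1.18  0.    1.5  -0.39]
```

View pics/s8.png

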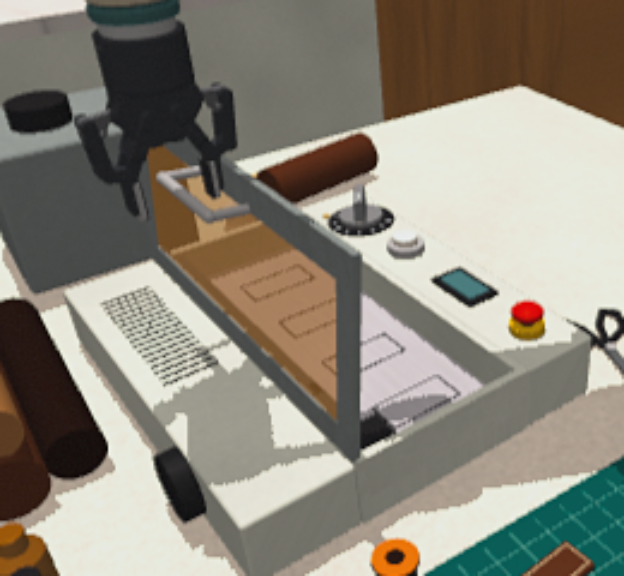

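Call:
arm_command([
  [[0, 0, 0], [0, 0, 25], 60],
  [[0, 0, 0], [0, 0, 30], 60],
  [[0, 0, 0], [0, 0, 35], 60],
  [[0, 0, 0], [0, 0, 25], 60],
  [[0, 0, 0.13], [-19, 39, 0], 60],
  [[0, 0, 0.13], [-19, 39, 0], 60],
  [[0, 0, 0.13], [-19, 39, 0], 60],
  [[0, 0, 0.13], [-19, 39, 0], 60],
  [[0, 0, 0.13], [-19, 39, 0], 60],
  [[0, 0, 0.13], [-19, 39, 0], 60],
  [[0, 0, 0.13], [-19, 39, 0], 60],
  [[0, 0, 0.13], [-19, 39, 0], 60],
  [[0, 0, 0.13], [-19, 39, 0], 60],
  [[0, 0, 0.13], [-19, 39, 0], 60],
  [[0, 0, 0.13], [-19, 37, -15], 60],
  [[0, 0, 0.13], [-19, 37, -15], 60],
  [[0, 0, 0], [0, 0, 0], 60],
  [[0, 0, 0], [0, 0, 0], 60],
])

```text
clock: 13.45
position: [0.4496, 0.2989, 0.3009]
ee_rot: [-0.0, -0.02, 1.0, -0.001]
contact_force: [0.6, -0.6, 0.3]
width: 0.0651
```

```bash
cat >> h.py <<'E'
def tags(tag="w",zt=.011,thing="tag0"):
    s=st();c=imaging.camera_params("wrist");im=imaging.get_image("wrist");v=im.copy();out=[]
    for r in finder.cut_out("wrist",thing):
        m=r["pixels"].astype(np.uint8);cn,_=cv2.findContours(m,0,1)
        k=max(cn,key=cv2.contourArea)[:,0,:]
        B=back(k,zt-.002,c,True)[:,:2]
        rc=cv2.minAreaRect((B*1000).astype(np.float32));b=cv2.boxPoints(rc);e=[b[1]-b[0],b[2]-b[1]];l=max(e,key=np.linalg.norm)
        a=np.arctan2(l[1],l[0]);a=(a+np.pi/2)%np.pi-np.pi/2
        col=im[m>0].mean(0)
        print(round(r["score"],2),"ctr",np.round(rc[0],1),"yaw %.3f"%a,np.round(rc[1],1),"bgr",np.round(col),"px",np.round(k.mean(0)))
        cv2.polylines(v,[np.round(projf(np.c_[b/1000,np.full(4,zt)],c)).astype(np.int32)],True,(0,255,0),1)
    cv2.imwrite(f"pics/{tag}.png",im);cv2.imwrite(f"pics/{tag}a.png",cv2.resize(v,None,fx=1.5,fy=1.5))
E
python3 -c "
from h import *
tags('w9')"
```

```text
t 13.45 pos [0.4496 0.2989 0.3009] yaw(y-axis) 1.612 z [-0.    -0.001 -1.   ] F [ 0.6 -0.6  0.3] w 0.0651 q [ 0.46  0.18  1.38 -0.    1.58 -1.15]
0.97 ctr [245.4 346.2] yaw -0.918 [36.2 80.5] bgr [102.  56.  36.] px [286.  25.]
0.7 ctr [401.4 359.8] yaw 0.313 [82.9 38.9] bgr [33. 46. 70.] px [291. 122.]
0.59 ctr [540.2 232.1] yaw 0.102 [78.6 37.1] bgr [33. 50. 85.] px [209. 202.]
0.57 ctr [544.4 369.3] yaw -0.009 [37.2 80.2] bgr [32. 49. 83.] px [291. 208.]
```

View pics/w9a.png

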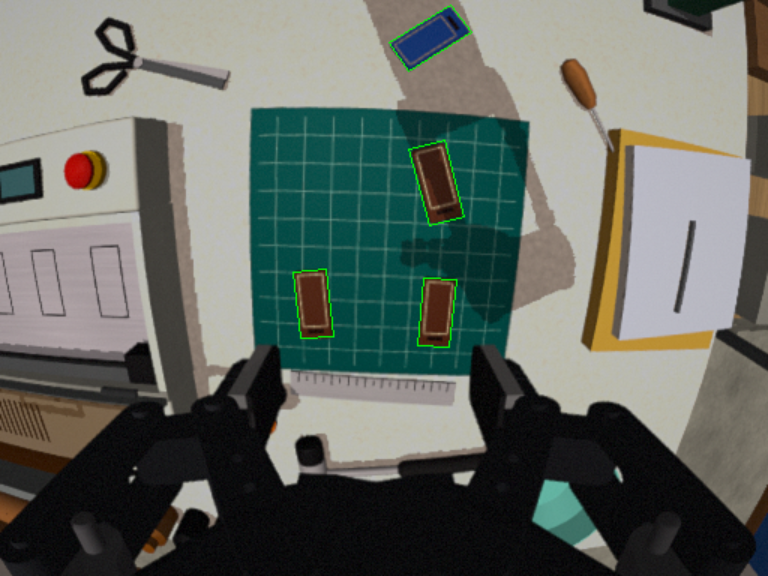

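Call:
arm_command([
  [[0, 0, 0.03], [30, -22, -40], 95],
  [[0, 0, 0.031], [30, -22, -40], 95],
  [[0, 0, 0], [30.5, -23, -40], 95],
  [[0, 0, 0], [0, 0, -40], 95],
  [[0, 0, 0], [0, 0, -40], 95],
  [[0, 0, 0], [0, 0, -40], 95],
  [[0, 0, 0], [0, 0, -40], 95],
  [[0, 0, 0], [0, 0, 0], 95],
])

```text
clock: 14.55
position: [0.5382, 0.2305, 0.0183]
ee_rot: [-0.003, -0.05, 0.999, -0.001]
contact_force: [-0.6, -0.3, 0.7]
width: 0.0534
```

Run:
```python
from h import *
st()
im=imaging.get_image("wrist");b=imaging.get_image("scene")[220:384,180:400]
cv2.imwrite("pics/w10.png",np.clip(im.astype(int)*2,0,255).astype(np.uint8));cv2.imwrite("pics/s10.png",cv2.resize(b,None,fx=3.5,fy=3.5,interpolation=cv2.INTER_CUBIC))
```

```text
t 14.55 pos [0.5382 0.2305 0.0183] yaw(y-axis) 1.671 z [-0.007 -0.002 -1.   ] F [-0.6 -0.3  0.7] w 0.0534 q [ 0.29  0.45  1.73 -0.    0.97 -1.38]
```

View pics/w10.png

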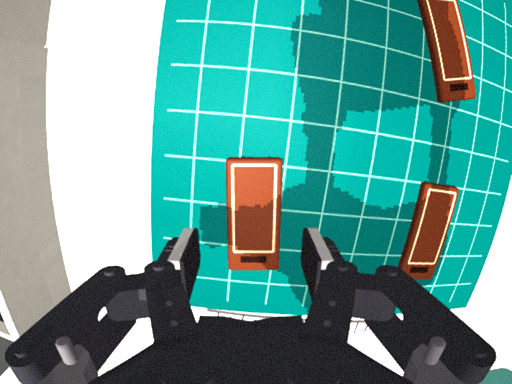

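View pics/s10.png

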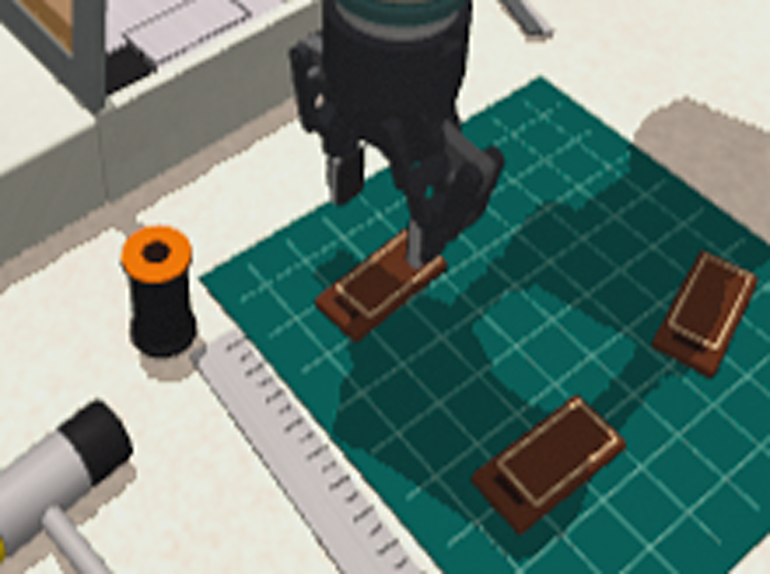

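Call:
arm_command([
  [[0, 0, 0], [0.7, 0.5, -10], 95],
  [[0, 0, 0], [0.5, 0.5, -10], 95],
  [[0, 0, 0], [0, 0, -8], 95],
  [[0, 0, 0], [0, 0, 0], 95],
  [[0, 0, 0], [0, 0, 0], 95],
])

```text
clock: 15.28
position: [0.5415, 0.2336, -0.0071]
ee_rot: [0.0, -0.051, 0.999, 0.0]
contact_force: [-0.6, 0.1, -0.2]
width: 0.0535
```

Call:
arm_command([
  [[0, 0, 0], [0, 0, -4], 95],
  [[0, 0, 0], [0, 0, 0], 95],
  [[0, 0, 0], [0, 0, 0], 95],
])

```text
clock: 15.65
position: [0.5414, 0.2335, -0.0111]
ee_rot: [0.0, -0.051, 0.999, 0.0]
contact_force: [-0.6, 0.6, -0.1]
width: 0.0534
```

Call:
arm_command([
  [[0, 0, 0], [0, 0, -4], 95],
  [[0, 0, 0], [0, 0, 0], 95],
  [[0, 0, 0], [0, 0, 0], 95],
])

```text
clock: 16.02
position: [0.5414, 0.2335, -0.0153]
ee_rot: [-0.0, -0.051, 0.999, 0.0]
contact_force: [0.2, 0.4, 0.1]
width: 0.0537
```

Run:
```python
from h import *
st()
b=imaging.get_image("scene")[240:344,230:370]
cv2.imwrite("pics/s11.png",cv2.resize(b,None,fx=5.5,fy=5.5,interpolation=cv2.INTER_CUBIC))
```

```text
t 16.02 pos [ 0.5414  0.2335 -0.0153] yaw(y-axis) 1.673 z [-0.  0. -1.] F [0.2 0.4 0.1] w 0.0537 q [ 0.29  0.49  1.76  0.    0.89 -1.38]
```

View pics/s11.png

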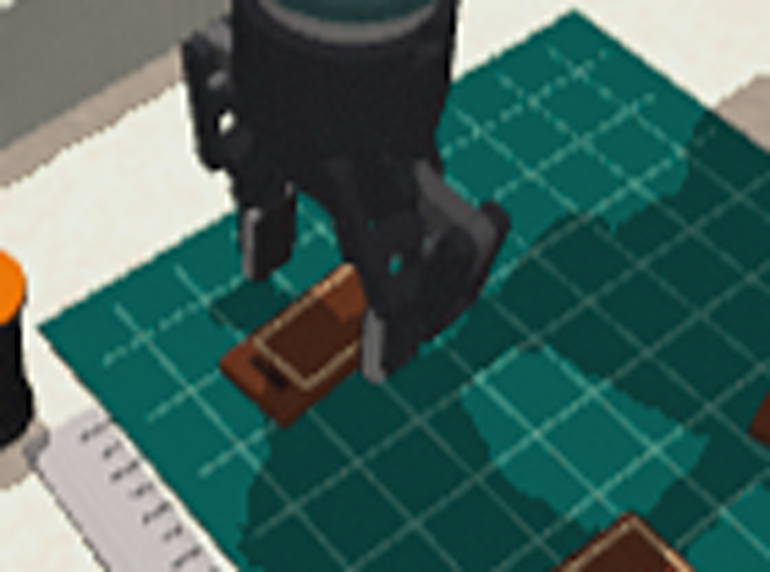

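Call:
arm_command([
  [[0, 0, 0], [-0.5, -0.5, -4], 95],
  [[0, 0, 0], [-0.5, -0.5, 0], 95],
  [[0, 0, 0], [0, 0, 0], 95],
])

```text
clock: 16.45
position: [0.5403, 0.2324, -0.0193]
ee_rot: [-0.0, -0.051, 0.999, 0.0]
contact_force: [-1.5, 0.3, 0.7]
width: 0.0538
```

Call:
arm_command([
  [[0, 0, 0], [0, 0, -4], 95],
  [[0, 0, 0], [0, 0, 0], 95],
  [[0, 0, 0], [0, 0, 0], 95],
])

```text
clock: 16.82
position: [0.5405, 0.2325, -0.0232]
ee_rot: [-0.0, -0.051, 0.999, 0.0]
contact_force: [0.1, -0.6, 0.6]
width: 0.0536
```

Call:
arm_command([
  [[0, 0, 0], [0, 0, -3], 95],
  [[0, 0, 0], [0, 0, 0], 95],
  [[0, 0, 0], [0, 0, 0], 95],
])

```text
clock: 17.2
position: [0.5404, 0.2325, -0.0262]
ee_rot: [-0.0, -0.051, 0.999, 0.0]
contact_force: [0.1, 0.1, 0.2]
width: 0.0534
```

Call:
arm_command([
  [[0, 0, 0], [0, 0, -3], 95],
  [[0, 0, 0], [0, 0, 0], 95],
  [[0, 0, 0], [0, 0, 0], 95],
])

```text
clock: 17.58
position: [0.5404, 0.2325, -0.0292]
ee_rot: [-0.0, -0.051, 0.999, 0.0]
contact_force: [-0.8, 0.8, 0.6]
width: 0.054
```

Call:
arm_command([
  [[0, 0, 0], [0, 0, -2], 95],
  [[0, 0, 0], [0, 0, 0], 95],
  [[0, 0, 0], [0, 0, 0], 95],
])

```text
clock: 17.95
position: [0.5405, 0.2325, -0.0312]
ee_rot: [0.0, -0.051, 0.999, 0.0]
contact_force: [0.4, 0.2, 1.0]
width: 0.0535
```

Call:
arm_command([
  [[0, 0, 0], [0, 0, -2], 95],
  [[0, 0, 0], [0, 0, 0], 95],
  [[0, 0, 0], [0, 0, 0], 95],
])

```text
clock: 18.32
position: [0.5407, 0.2326, -0.0325]
ee_rot: [0.0, -0.051, 0.999, 0.0]
contact_force: [-0.8, -1.1, 5.3]
width: 0.0535
```

Run:
```python
from h import *
st()
b=imaging.get_image("scene")[240:344,230:370]
cv2.imwrite("pics/s12.png",cv2.resize(b,None,fx=5.5,fy=5.5,interpolation=cv2.INTER_CUBIC))
im=imaging.get_image("wrist")
cv2.imwrite("pics/w12.png",np.clip(im.astype(int)*2,0,255).astype(np.uint8))
```

```text
t 18.32 pos [ 0.5407  0.2326 -0.0325] yaw(y-axis) 1.673 z [ 0.001  0.    -1.   ] F [-0.8 -1.1  5.3] w 0.0535 q [ 0.29  0.51  1.78  0.    0.85 -1.39]
```

View pics/s12.png

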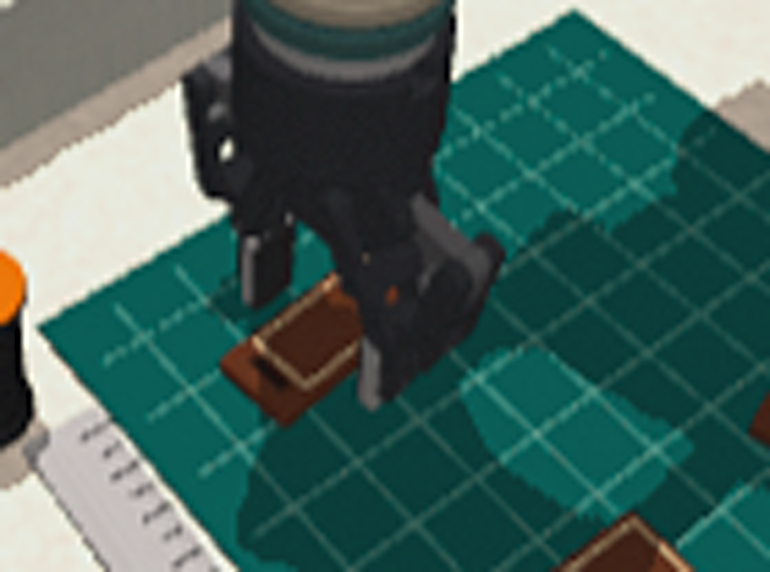

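View pics/w12.png

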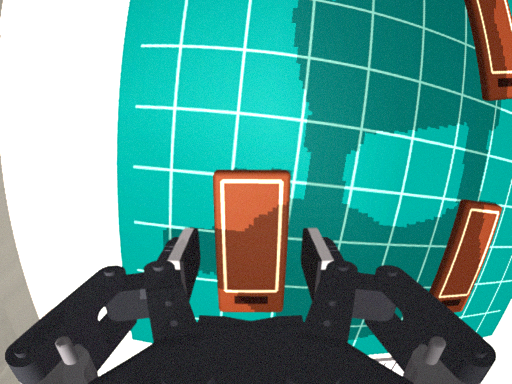

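Call:
arm_command([
  [[0, 0, 0], [0, 0, 5.5], 95],
  [[0, 0, 0], [0, 0, 0], 110],
  [[0, 0, 0], [0, 0, 0], 255],
  [[0, 0, 0], [0, 0, 0], 255],
  [[0, 0, 0], [0, 0, 0], 255],
  [[0, 0, 0], [0, 0, 0], 255],
  [[0, 0, 0], [0, 0, 0], 255],
], newtons=30)

```text
clock: 19.3
position: [0.5406, 0.2325, -0.0275]
ee_rot: [0.0, -0.051, 0.999, 0.0]
contact_force: [-0.2, 0.3, 3.2]
width: 0.0351
```

Call:
arm_command([
  [[0, 0, 0], [0, 0, 5], 255],
  [[0, 0, 0], [0, 0, 10], 255],
  [[0, 0, 0], [0, 0, 15], 255],
  [[0, 0, 0], [0, 0, 20], 255],
  [[0, 0, 0], [0, 0, 0], 255],
])

```text
clock: 19.92
position: [0.5422, 0.233, 0.0246]
ee_rot: [0.002, -0.051, 0.999, 0.001]
contact_force: [-0.2, 0.5, -0.1]
width: 0.035
```

Run:
```python
from h import *
st()
b=imaging.get_image("scene")[220:344,220:370]
cv2.imwrite("pics/s13.png",cv2.resize(b,None,fx=4.8,fy=4.8,interpolation=cv2.INTER_CUBIC))
im=imaging.get_image("wrist")
cv2.imwrite("pics/w13.png",np.clip(im.astype(int)*2,0,255).astype(np.uint8))
```

```text
t 19.93 pos [0.5422 0.233  0.0246] yaw(y-axis) 1.673 z [ 0.005  0.001 -1.   ] F [-0.2  0.5 -0.1] w 0.0350 q [ 0.29  0.44  1.72  0.    0.97 -1.39]
```

View pics/s13.png

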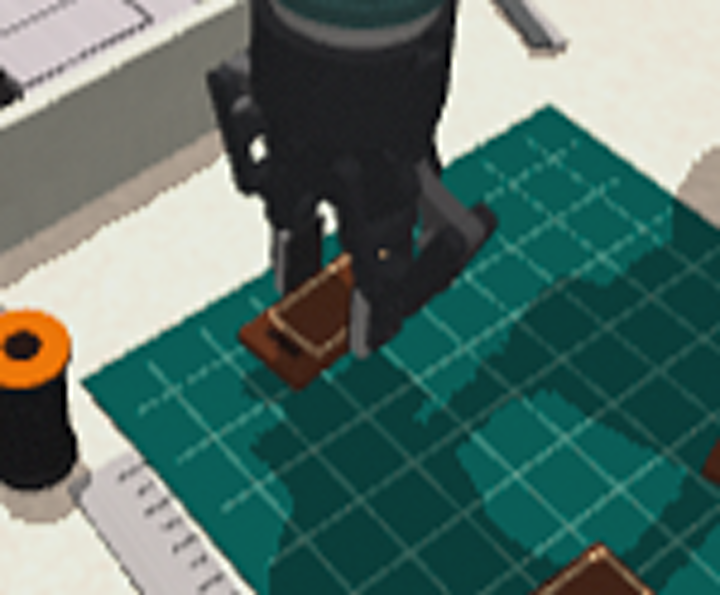

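View pics/w13.png

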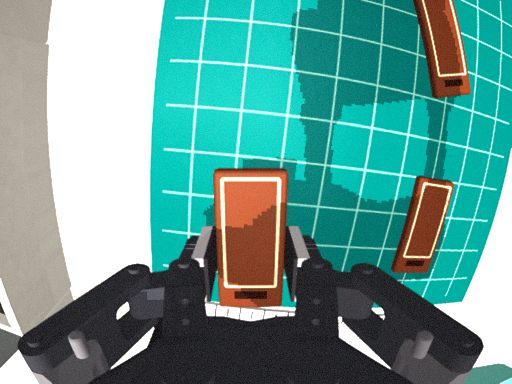

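Call:
arm_command([
  [[0, 0, 0], [0, 0, 40], 255],
  [[0, 0, 0], [0, 0, 40], 255],
  [[0, 0, 0], [0, -30, 40], 255],
  [[0, 0, -0.025], [-1, -50, 10], 255],
  [[0, 0, -0.026], [-1, -50, 0], 255],
  [[0, 0, 0], [-1, -50, 0], 255],
  [[0, 0, 0], [-1, -50, 0], 255],
  [[0, 0, 0], [-1, -50, 0], 255],
  [[0, 0, 0], [-1, -50, 0], 255],
  [[0, 0, 0], [-1, -50, 0], 255],
  [[0, 0, 0], [-1, -50, 0], 255],
  [[0, 0, 0], [0, -50, 0], 255],
  [[0, 0, 0], [0, -50, 0], 255],
  [[0, 0, 0], [0, -30, 0], 255],
  [[0, 0, 0], [0, 0, 0], 255],
  [[0, 0, 0], [0, 0, 0], 255],
])

```text
clock: 22.02
position: [0.5319, -0.3264, 0.1514]
ee_rot: [-0.001, -0.026, 1.0, 0.001]
contact_force: [0.6, -0.5, -0.8]
width: 0.0348
```

```bash
python3 -c "
from h import *
s=telemetry.get_state();tags('w14',zt=s['position'][2]+.0385)"
```

```text
t 22.02 pos [ 0.5319 -0.3264  0.1514] yaw(y-axis) 1.622 z [-0.002  0.002 -1.   ] F [ 0.6 -0.5 -0.8] w 0.0348 q [-0.66  0.38  1.47  0.    1.29 -2.28]
0.92 ctr [ 532.9 -326.7] yaw 0.048 [80.7 36. ] bgr [22. 35. 63.] px [250. 236.]
```

View pics/w14a.png

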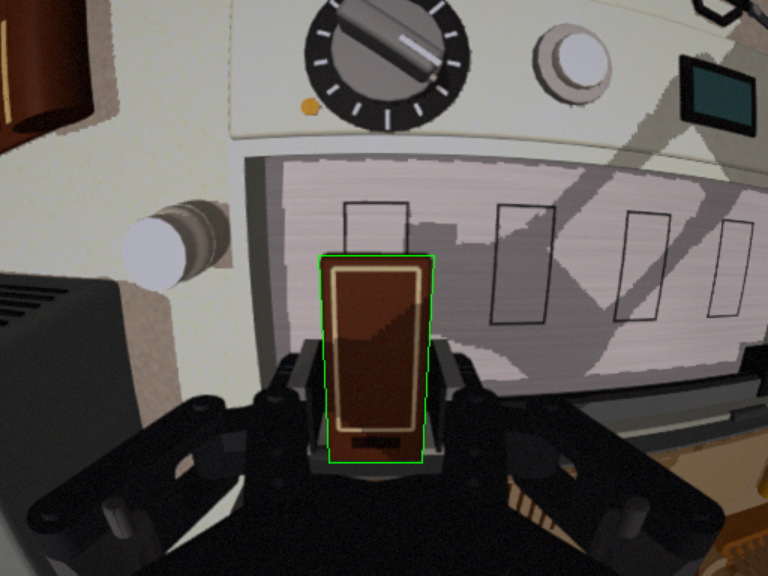

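```bash
python3 -c "
from h import *
c=imaging.camera_params('wrist')
for k in ([(497,205),(555,207),(546,324),(491,322)],[(627,211),(671,214),(656,321),(614,320)],[(723,220),(753,223),(738,316),(708,316)]):
  print(np.round(back(np.array(k)/1.5-.2,.03,c,True)[:,:2].mean(0),4))
print(np.round(back(np.array([(344,202),(409,202)])/1.5-.2,.03,c,True)[:,:2].mean(0),4))
"
```

```text
[ 0.5296 -0.221 ]
[ 0.5243 -0.1168]
[ 0.519  -0.0124]
[ 0.4913 -0.3278]
```

Call:
arm_command([
  [[0, 0, 0], [1.5, 0.5, -30], 255],
  [[0, 0, 0], [0, 0, -40], 255],
  [[0, 0, 0], [0, 0, -40], 255],
  [[0, 0, 0], [0, 0, -25], 255],
  [[0, 0, 0], [0, 0, -10], 255],
  [[0, 0, 0], [0, 0, 0], 255],
  [[0, 0, 0], [0, 0, 0], 255],
])

```text
clock: 23.0
position: [0.5349, -0.3274, 0.0087]
ee_rot: [0.001, -0.026, 1.0, -0.001]
contact_force: [-0.5, -0.4, -0.1]
width: 0.0349
```

Call:
arm_command([
  [[0, 0, 0], [0, 0, -3], 255],
  [[0, 0, 0], [0, 0, -2], 255],
  [[0, 0, 0], [0, 0, 0], 255],
  [[0, 0, 0], [0, 0, 0], 255],
])

```text
clock: 23.5
position: [0.5339, -0.3271, 0.0024]
ee_rot: [0.0, -0.026, 1.0, 0.0]
contact_force: [-0.3, 0.9, -0.4]
width: 0.0348
```

Call:
arm_command([
  [[0, 0, 0], [0, 0.5, -2], 255],
  [[0, 0, 0], [0, 0, 0], 255],
  [[0, 0, 0], [0, 0, 0], 255],
])

```text
clock: 23.88
position: [0.5339, -0.3265, 0.0003]
ee_rot: [-0.0, -0.026, 1.0, 0.0]
contact_force: [-0.2, -0.6, -0.5]
width: 0.0348
```

Call:
arm_command([
  [[0, 0, 0], [0, 0, -1.5], 255],
  [[0, 0, 0], [0, 0, 0], 255],
  [[0, 0, 0], [0, 0, 0], 255],
])

```text
clock: 24.25
position: [0.5342, -0.3266, -0.0005]
ee_rot: [0.0, -0.026, 1.0, -0.0]
contact_force: [-0.3, 1.1, 5.6]
width: 0.0348
```

Call:
arm_command([
  [[0, 0, 0], [0, 0, 0], 110],
  [[0, 0, 0], [0, 0, 0], 100],
  [[0, 0, 0], [0, 0, 0], 95],
  [[0, 0, 0], [0, 0, 0], 95],
  [[0, 0, 0], [0, 0, 10], 95],
  [[0, 0, 0], [0, 0, 30], 95],
  [[0, 0, 0], [0, 0, 40], 95],
  [[0, 0, 0], [0, 0, 40], 95],
  [[0, 0, 0], [-40, 0, 30], 95],
  [[0, 0, 0], [-50, 0, 20], 95],
  [[0, 0, 0], [0, 0, 0], 95],
  [[0, 0, 0], [0, 0, 0], 95],
])

```text
clock: 25.75
position: [0.4445, -0.3267, 0.1694]
ee_rot: [0.001, -0.025, 1.0, -0.0]
contact_force: [0.5, 0.2, 0.6]
width: 0.0534
```

```bash
python3 -c "
from h import *
tags('w15',zt=.038)
c=imaging.camera_params('top');im=imaging.get_image('top')
for r in finder.cut_out('top','tag0'):
    m=r['pixels'].astype(np.uint8);ys,xs=np.nonzero(m);print(round(r['score'],2),np.round(back([[xs.mean(),ys.mean()]],.011,c)[0][:2],3))
"
```

```text
t 25.75 pos [ 0.4445 -0.3267  0.1694] yaw(y-axis) 1.621 z [ 0.002 -0.001 -1.   ] F [0.5 0.2 0.6] w 0.0534 q [-0.76  0.26  1.61  0.    1.27 -2.38]
0.7 [0.244 0.346]
0.65 [0.543 0.369]
0.53 [ 0.6   -0.144]
0.5 [0.403 0.359]
```

View pics/w15a.png

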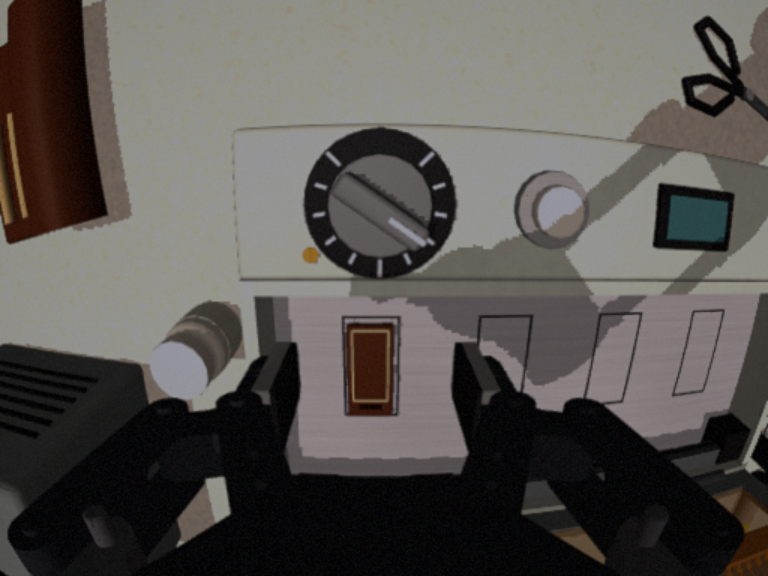

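Run:
```python
from h import *
im=imaging.get_image("wrist")
cv2.imwrite("pics/w16.png",cv2.resize(im[80:190,195:310],None,fx=5.2,fy=5.2,interpolation=cv2.INTER_CUBIC))
```

```text
(no output)
```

View pics/w16.png

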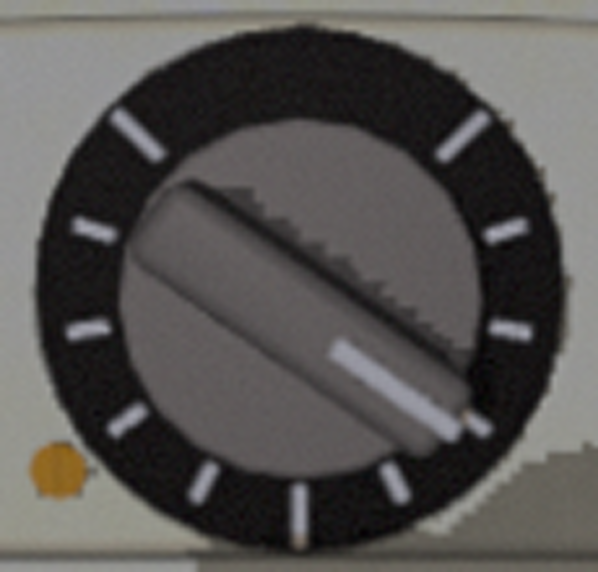

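Run:
```python
from h import *
c=imaging.camera_params("wrist")
px=lambda a:np.array(a,float)/5.2+[195,80]-.4
P=back(px([(340,348),(457,433)]),.123,c,True);d=P[1]-P[0];print("pointer",np.arctan2(d[1],d[0]),P)
B=back(px([(160,212),(440,420)]),.123,c,True);print("bar ends",B,B.mean(0),np.arctan2(*(B[1]-B[0])[1::-1]))
L=back(px([(462,135),(506,230),(511,330),(478,422),(396,483),(300,515),(204,483),(127,420),(88,330),(94,230),(137,135)]),.081,c,True)
import numpy as np
A=np.c_[2*L[:,:2],np.ones(11)];s=np.linalg.lstsq(A,(L[:,:2]**2).sum(1),rcond=None)[0];print("centre",s[:2])
print(np.round(np.arctan2(L[:,1]-s[1],L[:,0]-s[0]),3), "start",back(px([(0,0)]),.1,c,True))
```

```text
pointer 0.9961411548084308 [[ 0.40513444 -0.32130189  0.123     ]
 [ 0.4166062  -0.30358641  0.123     ]]
bar ends [[ 0.38682119 -0.34783427  0.123     ]
 [ 0.41483121 -0.30620689  0.123     ]] [ 0.4008262  -0.32702058  0.123     ] 0.9785079881869417
centre [ 0.40152458 -0.32682576]
[ 2.407  1.928  1.452  0.994  0.516  0.049 -0.417 -0.887 -1.351 -1.823
 -2.296] start [[ 0.35495888 -0.37634924  0.1       ]]
```

Call:
arm_command([
  [[0, 0, -0.17], [-8, 0, 0], 95],
  [[0, 0, -0.17], [-8, 0, 0], 95],
  [[0, 0, -0.17], [-8, 0, 0], 95],
  [[0, 0, -0.17], [-8, 0, 0], 95],
  [[0, 0, -0.17], [-8, 0, 0], 95],
  [[0, 0, -0.17], [-3, 0, 0], 95],
  [[0, 0, -0.17], [0, 0, 0], 95],
  [[0, 0, -0.17], [0, 0, 0], 95],
  [[0, 0, -0.17], [0, 0, 0], 95],
  [[0, 0, -0.17], [0, 0, 0], 95],
  [[0, 0, -0.17], [0, 0, 0], 95],
  [[0, 0, -0.17], [0, 0, 0], 95],
  [[0, 0, -0.167], [0, 0, 0], 95],
  [[0, 0, 0], [0, 0, 0], 95],
  [[0, 0, 0], [0, 0, 0], 95],
])

```text
clock: 27.88
position: [0.4012, -0.3264, 0.1685]
ee_rot: [-0.0, 0.88, 0.474, -0.0]
contact_force: [0.3, -0.0, 0.1]
width: 0.0537
```

```bash
python3 -c "
from h import *
st()
cv2.imwrite('pics/w17.png',imaging.get_image('wrist'))"
```

```text
t 27.88 pos [ 0.4012 -0.3264  0.1685] yaw(y-axis) -0.582 z [-0.  0. -1.] F [ 0.3 -0.   0.1] w 0.0537 q [-0.82  0.21  1.68  0.    1.26 -0.24]
```

View pics/w17.png

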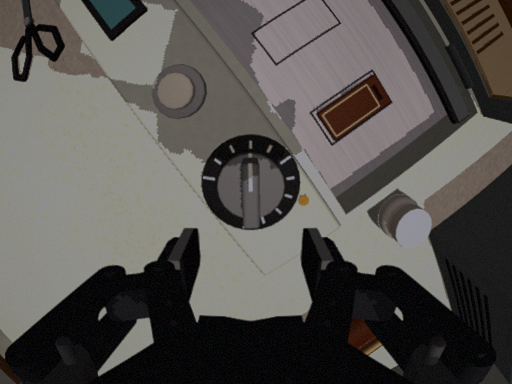

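Call:
arm_command([
  [[0, 0, 0], [0, 0, -30], 95],
  [[0, 0, 0], [0, 0, -30], 95],
  [[0, 0, 0], [0, 0, -20], 95],
  [[0, 0, 0], [0, 0, -11], 95],
  [[0, 0, 0], [0, 0, -5], 95],
  [[0, 0, 0], [0, 0, -5], 95],
  [[0, 0, 0], [0, 0, 0], 95],
  [[0, 0, 0], [0, 0, 0], 255],
  [[0, 0, 0], [0, 0, 0], 255],
  [[0, 0, 0], [0, 0, 0], 255],
  [[0, 0, 0], [0, 0, 0], 255],
  [[0, 0, 0], [0, 0, 0], 255],
  [[0, 0, 0], [0, 0, 0], 255],
], newtons=30)

```text
clock: 29.55
position: [0.4012, -0.3267, 0.0683]
ee_rot: [0.0, 0.881, 0.473, 0.0]
contact_force: [-1.2, -0.3, 5.0]
width: 0.0136
```

```bash
python3 -c "
from h import *
st()
cv2.imwrite('pics/w18.png',imaging.get_image('wrist'))"
```

```text
t 29.55 pos [ 0.4012 -0.3267  0.0683] yaw(y-axis) -0.585 z [ 0.001 -0.001 -1.   ] F [-1.2 -0.3  5. ] w 0.0136 q [-0.82  0.3   1.83  0.    1.01 -0.23]
```

View pics/w18.png

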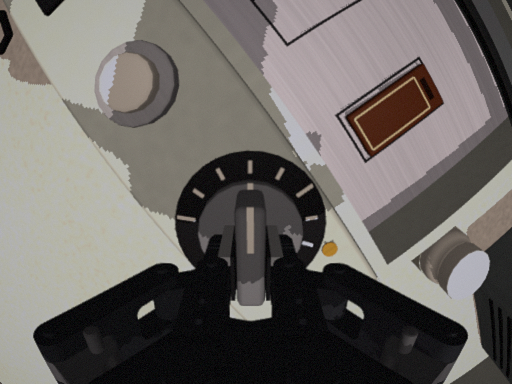

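Call:
arm_command([
  [[0, 0, 0], [0, 0, 2], 255],
  [[0, 0, -0.15], [0, 0, 1], 255],
  [[0, 0, -0.15], [0, 0, 0], 255],
  [[0, 0, -0.15], [0, 0, 0], 255],
  [[0, 0, -0.15], [0, 0, 0], 255],
  [[0, 0, -0.15], [0, 0, 0], 255],
  [[0, 0, -0.15], [0, 0, 0], 255],
  [[0, 0, -0.15], [0, 0, 0], 255],
  [[0, 0, -0.15], [0, 0, 0], 255],
  [[0, 0, -0.15], [0, 0, 0], 255],
  [[0, 0, -0.15], [0, 0, 0], 255],
  [[0, 0, -0.15], [0, 0, 0], 255],
  [[0, 0, -0.15], [0, 0, 0], 255],
  [[0, 0, -0.075], [0, 0, 0], 255],
  [[0, 0, 0], [0, 0, 0], 255],
  [[0, 0, 0], [0, 0, 0], 255],
])

```text
clock: 31.6
position: [0.4011, -0.3265, 0.0685]
ee_rot: [-0.0, 0.903, -0.43, -0.0]
contact_force: [4.1, -3.2, -15.8]
width: 0.0133
```

```bash
python3 -c "
from h import *
st()
cv2.imwrite('pics/w19.png',imaging.get_image('wrist'))"
```

```text
t 31.60 pos [ 0.4011 -0.3265  0.0685] yaw(y-axis) -2.460 z [-0.001  0.001 -1.   ] F [  4.1  -3.2 -15.8] w 0.0133 q [-0.82  0.3   1.82  0.    1.02  1.64]
```

View pics/w19.png

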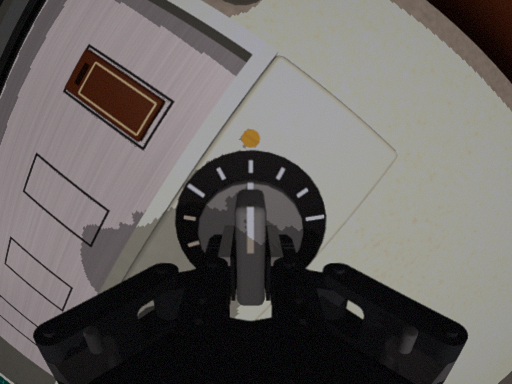

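Call:
arm_command([
  [[0, 0, 0], [0, 0, -1], 150],
  [[0, 0, 0], [0, 0, 0], 95],
  [[0, 0, 0], [0, 0, 0], 95],
  [[0, 0, 0], [0, 0, 0], 95],
  [[0, 0, 0], [0, 0, 20], 95],
  [[0, 0, 0], [0, 0, 40], 95],
  [[0, 0, 0], [0, 0, 40], 95],
  [[0, 0, 0.18], [0, 0, 20], 95],
  [[0, 0, 0.18], [0, 0, 0], 95],
  [[0, 0, 0.18], [0, 0, 0], 95],
  [[0, 0, 0.18], [0, 0, 0], 95],
  [[0, 0, 0.18], [0, 0, 0], 95],
  [[0, 0, 0.18], [0, 0, 0], 95],
  [[0, 0, 0.18], [0, 0, 0], 95],
  [[0, 0, 0.18], [0, 0, 0], 95],
  [[0, 0, 0.18], [0, 0, 0], 95],
  [[0, 0, 0.18], [0, 0, 0], 95],
  [[0, 0, 0.18], [0, 0, 0], 95],
  [[0, 0, 0.18], [0, 0, 0], 95],
])

```text
clock: 34.02
position: [0.4009, -0.3264, 0.1901]
ee_rot: [0.0, 0.803, 0.596, 0.0]
contact_force: [0.1, 0.5, -0.8]
width: 0.0537
```

Call:
arm_command([
  [[0, 0, 0.18], [0, 30, 10], 95],
  [[0, 0, 0.18], [0, 40, 10], 95],
  [[0, 0, 0.18], [0, 40, 10], 95],
  [[0, 0, 0.18], [0, 50, 10], 95],
  [[0, 0, 0.18], [0, 50, 0], 95],
  [[0, 0, 0.18], [0, 50, 0], 95],
  [[0, 0, 0.18], [0, 50, 0], 95],
  [[0, 0, 0.18], [0, 50, 0], 95],
  [[0, 0, 0.18], [0, 50, 0], 95],
  [[0, 0, 0.18], [10, 50, 0], 95],
  [[0, 0, 0.08], [20, 50, 0], 95],
  [[0, 0, 0], [0, 50, 0], 95],
  [[0, 0, 0], [0, 50, 0], 95],
  [[0, 0, 0], [0, 40, 0], 95],
  [[0, 0, 0], [0, 0, 0], 95],
  [[0, 0, 0], [0, 0, 0], 95],
])

```text
clock: 36.02
position: [0.4306, 0.323, 0.2297]
ee_rot: [-0.0, -0.005, 1.0, -0.0]
contact_force: [0.7, -0.4, 1.0]
width: 0.0533
```

```bash
python3 -c "
from h import *
tags('w20')
im=imaging.get_image('top');cv2.imwrite('pics/t20.png',cv2.resize(im[100:250,220:385],None,fx=4.8,fy=4,interpolation=cv2.INTER_CUBIC))"
```

```text
t 36.02 pos [0.4306 0.323  0.2297] yaw(y-axis) 1.580 z [-0.    -0.001 -1.   ] F [ 0.7 -0.4  1. ] w 0.0533 q [ 0.51  0.21  1.53 -0.    1.41 -1.07]
0.92 ctr [245.6 346.1] yaw -0.898 [37.3 80.1] bgr [105.  59.  39.] px [269.  23.]
0.84 ctr [382.9 325.4] yaw 0.323 [80.3 36.2] bgr [43. 61. 97.] px [252. 122.]
0.56 ctr [543.3 369.8] yaw 0.006 [79.6 36.6] bgr [32. 50. 85.] px [282. 234.]
```

View pics/w20a.png

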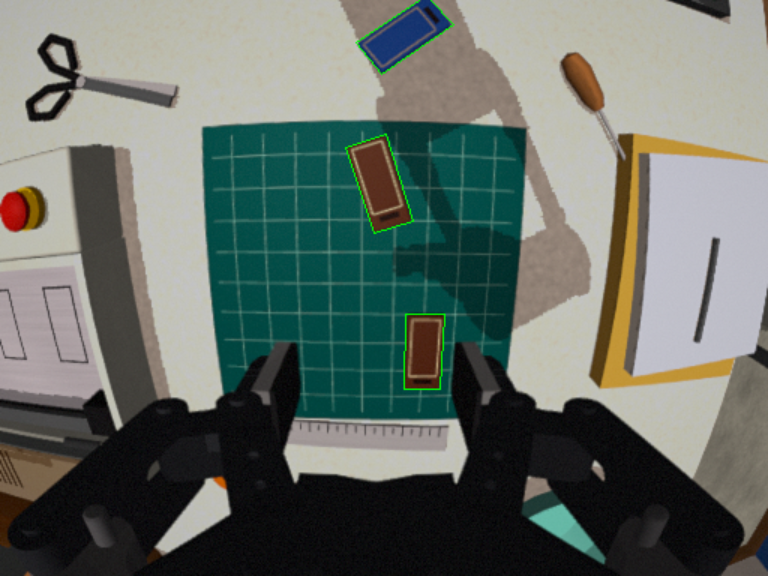

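View pics/t20.png

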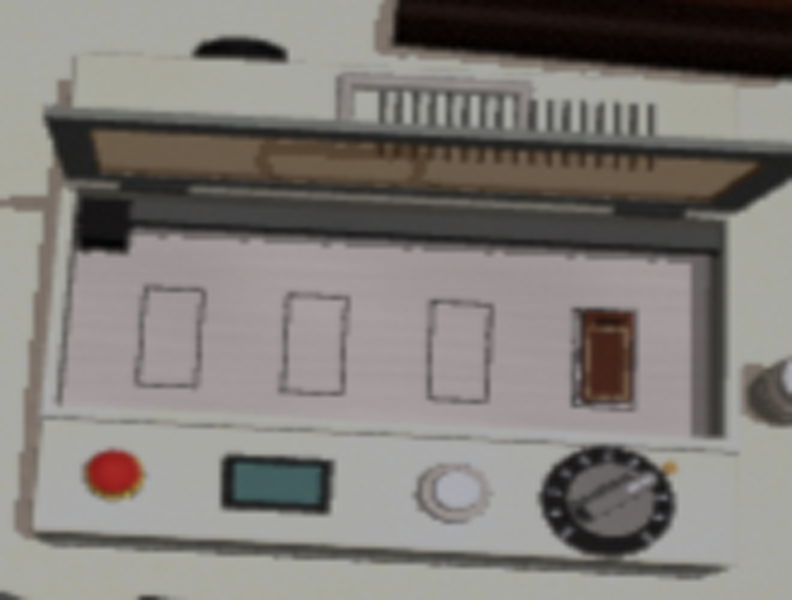

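Call:
arm_command([
  [[0, 0, 0.155], [-24, 1, -30], 95],
  [[0, 0, 0.158], [-23.5, 1.5, -40], 95],
  [[0, 0, 0], [0, 0, -45], 95],
  [[0, 0, 0], [0, 0, -45], 95],
  [[0, 0, 0], [0, 0, -40], 95],
  [[0, 0, 0], [0, 0, -25], 95],
  [[0, 0, 0], [0, 0, -15], 95],
  [[0, 0, 0], [0, 0, 0], 95],
  [[0, 0, 0], [0, 0, 0], 95],
])

```text
clock: 37.3
position: [0.3842, 0.3259, -0.0094]
ee_rot: [0.001, -0.16, 0.987, 0.0]
contact_force: [0.0, 0.2, 0.3]
width: 0.0536
```

```bash
python3 -c "
from h import *
tags('w21')"
```

```text
t 37.30 pos [ 0.3842  0.3259 -0.0094] yaw(y-axis) 1.892 z [ 0.001  0.001 -1.   ] F [0.  0.2 0.3] w 0.0536 q [ 0.57  0.38  1.95  0.    0.81 -1.33]
0.85 ctr [383.4 325. ] yaw 0.324 [82.3 37.1] bgr [38. 57. 95.] px [250. 221.]
0.63 ctr [246.5 346.5] yaw -0.916 [35.3 81.6] bgr [132.  71.  42.] px [356.  22.]
```

View pics/w21a.png

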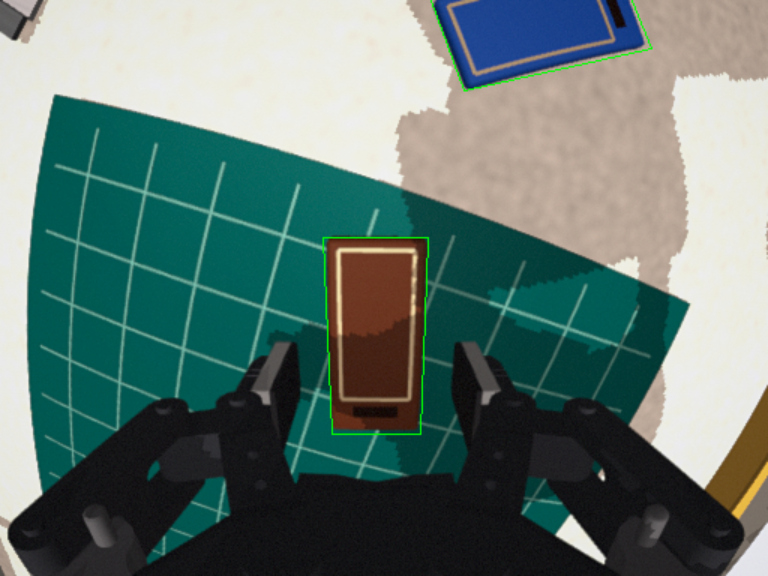

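Aligned. Descend, grip and lift.

Call:
arm_command([
  [[0, 0, 0], [-0.8, -0.8, -9], 95],
  [[0, 0, 0], [0, 0, -8], 95],
  [[0, 0, 0], [0, 0, 0], 95],
  [[0, 0, 0], [0, 0, 0], 255],
  [[0, 0, 0], [0, 0, 0], 255],
  [[0, 0, 0], [0, 0, 0], 255],
  [[0, 0, 0], [0, 0, 0], 255],
  [[0, 0, 0], [0, 0, 0], 255],
], newtons=30)

```text
clock: 38.4
position: [0.3827, 0.3253, -0.0271]
ee_rot: [0.0, -0.16, 0.987, 0.0]
contact_force: [0.6, -0.7, 1.0]
width: 0.0345
```

Call:
arm_command([
  [[0, 0, 0], [0, 0, 5], 255],
  [[0, 0, 0], [0, 0, 15], 255],
  [[0, 0, 0], [0, 0, 30], 255],
  [[0, 0, 0], [0, 0, 40], 255],
  [[0, 0, 0], [0, 0, 45], 255],
  [[0, 0, -0.135], [10, -20, 40], 255],
  [[0, 0, -0.135], [15, -50, 5], 255],
  [[0, 0, 0], [15, -50, 0], 255],
  [[0, 0, 0], [15, -50, 0], 255],
  [[0, 0, 0], [15, -50, 0], 255],
  [[0, 0, 0], [15, -50, 0], 255],
  [[0, 0, 0], [15, -50, 0], 255],
  [[0, 0, 0], [15, -50, 0], 255],
  [[0, 0, 0], [15, -50, 0], 255],
  [[0, 0, 0], [15, -50, 0], 255],
  [[0, 0, 0], [0, -50, 0], 255],
  [[0, 0, 0], [0, -28, 0], 255],
  [[0, 0, 0], [0, 0, 0], 255],
  [[0, 0, 0], [0, 0, 0], 255],
])

```text
clock: 40.78
position: [0.5272, -0.2219, 0.1528]
ee_rot: [-0.0, -0.026, 1.0, 0.001]
contact_force: [0.0, -0.5, -0.8]
width: 0.0348
```

```bash
python3 -c "
from h import *
s=telemetry.get_state();tags('w22',zt=s['position'][2]+.0375)"
```

```text
t 40.77 pos [ 0.5272 -0.2219  0.1528] yaw(y-axis) 1.623 z [-0.001  0.001 -1.   ] F [ 0.  -0.5 -0.8] w 0.0348 q [-0.52  0.3   1.59  0.    1.25 -2.14]
0.89 ctr [ 494.9 -274. ] yaw 0.061 [38.8 18.2] bgr [32. 48. 82.] px [151. 176.]
0.57 ctr [522.4 -85.5] yaw 1.212 [545.2 260. ] bgr [122. 125. 131.] px [302. 165.]
```

View pics/w22a.png

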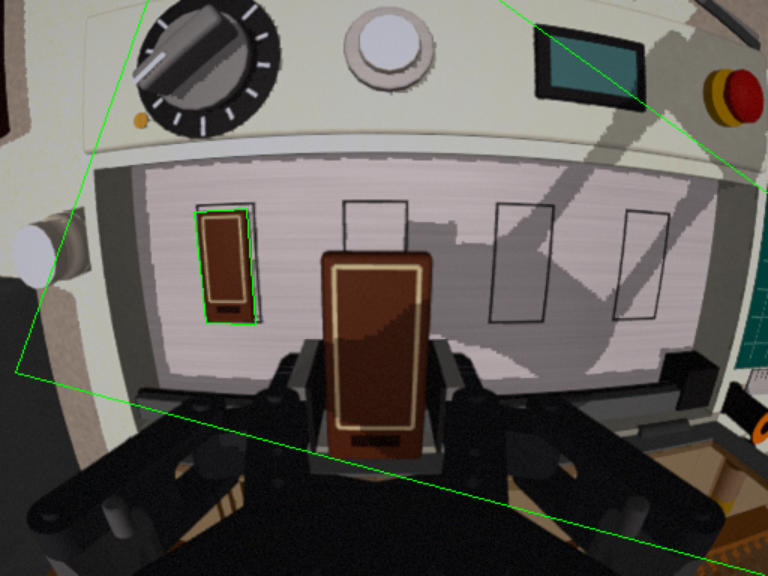

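Call:
arm_command([
  [[0, 0, 0], [1, 0, -30], 255],
  [[0, 0, 0], [0, 0, -40], 255],
  [[0, 0, 0], [0, 0, -40], 255],
  [[0, 0, 0], [0, 0, -25], 255],
  [[0, 0, 0], [0, 0, -10], 255],
  [[0, 0, 0], [0, 0, -4], 255],
  [[0, 0, 0], [0, 0, 0], 255],
  [[0, 0, 0], [0, 0, 0], 255],
])

```text
clock: 41.88
position: [0.5294, -0.2232, 0.0049]
ee_rot: [0.001, -0.026, 1.0, -0.001]
contact_force: [0.4, 0.3, -0.5]
width: 0.0349
```

Call:
arm_command([
  [[0, 0, 0], [0, 0, -3], 255],
  [[0, 0, 0], [0, 0, -1], 255],
  [[0, 0, 0], [0, 0, 0], 255],
  [[0, 0, 0], [0, 0, 0], 255],
])

```text
clock: 42.38
position: [0.5286, -0.2229, -0.0001]
ee_rot: [-0.0, -0.026, 1.0, 0.0]
contact_force: [0.6, -0.7, 1.1]
width: 0.0351
```

Call:
arm_command([
  [[0, 0, 0], [0, 0, -1], 255],
  [[0, 0, 0], [0, 0, 0], 255],
  [[0, 0, 0], [0, 0, 0], 255],
])

```text
clock: 42.75
position: [0.5286, -0.2229, -0.0001]
ee_rot: [0.0, -0.026, 1.0, -0.0]
contact_force: [-2.4, 0.1, 7.1]
width: 0.0348
```

Call:
arm_command([
  [[0, 0, 0], [0, 0, 0], 110],
  [[0, 0, 0], [0, 0, 0], 100],
  [[0, 0, 0], [0, 0, 0], 95],
  [[0, 0, 0], [0, 0, 0], 95],
  [[0, 0, 0], [0, 0, 10], 95],
  [[0, 0, 0], [0, 0, 30], 95],
  [[0, 0, 0], [0, 0, 40], 95],
  [[0, 0, 0], [0, 0, 40], 95],
  [[0, 0, 0], [0, 0, 40], 95],
  [[0, 0, 0], [-40, 50, 20], 95],
  [[0, 0, 0], [-50, 50, 20], 95],
  [[0, 0, 0], [0, 0, 0], 95],
  [[0, 0, 0], [0, 0, 0], 95],
])

```text
clock: 44.38
position: [0.4495, -0.134, 0.1954]
ee_rot: [0.001, -0.026, 1.0, -0.001]
contact_force: [-0.4, 0.8, 0.3]
width: 0.0536
```

```bash
python3 -c "
from h import *
tags('w23',zt=.038)"
```

```text
t 44.38 pos [ 0.4495 -0.134   0.1954] yaw(y-axis) 1.623 z [ 0.002 -0.001 -1.   ] F [-0.4  0.8  0.3] w 0.0536 q [-0.44  0.12  1.72 -0.    1.3  -2.06]
0.83 ctr [ 520.6 -223.3] yaw 0.035 [66.3 37.1] bgr [26. 40. 68.] px [174. 216.]
0.69 ctr [548.2 316.3] yaw 0.491 [57.4 19.5] bgr [14. 22. 44.] px [509. 241.]
0.56 ctr [ 534.4 -325.3] yaw 0.089 [81.9 42.3] bgr [24. 36. 63.] px [103. 222.]
```

View pics/w23a.png

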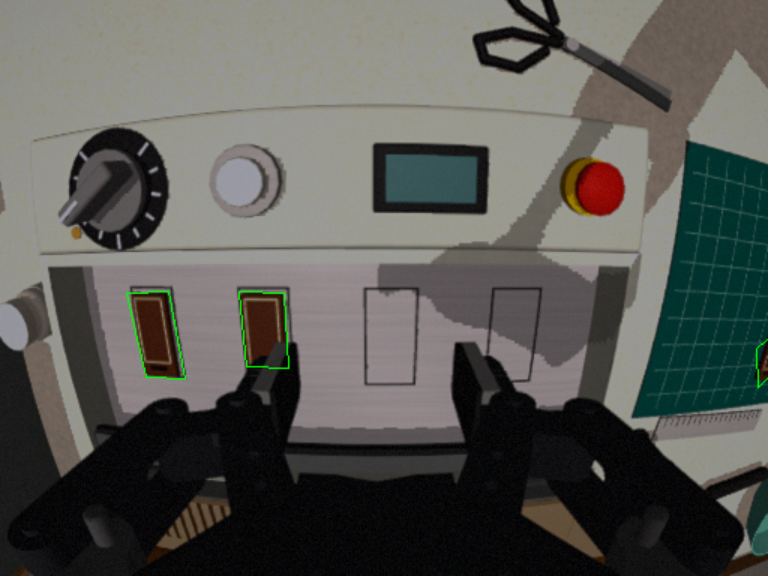

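Call:
arm_command([
  [[0, 0, -0.046], [0, 50, 0], 95],
  [[0, 0, 0], [0, 50, 0], 95],
  [[0, 0, 0], [0, 50, 0], 95],
  [[0, 0, 0], [0, 50, 0], 95],
  [[0, 0, 0], [0, 50, 0], 95],
  [[0, 0, 0], [0, 50, 0], 95],
  [[0, 0, 0], [10, 50, 0], 95],
  [[0, 0, 0], [20, 50, 0], 95],
  [[0, 0, 0], [20, 50, 0], 95],
  [[0, 0, 0], [20, 50, 0], 95],
  [[0, 0, 0], [0, 0, -40], 95],
  [[0, 0, 0], [0, 0, -40], 95],
  [[0, 0, 0], [0, 0, 0], 95],
  [[0, 0, 0], [0, 0, 0], 95],
])

```text
clock: 46.22
position: [0.5203, 0.3666, 0.1151]
ee_rot: [0.001, -0.003, 1.0, 0.0]
contact_force: [0.1, 0.0, 0.5]
width: 0.0534
```

```bash
python3 -c "
from h import *
tags('w24')"
```

```text
t 46.23 pos [0.5203 0.3666 0.1151] yaw(y-axis) 1.576 z [ 0.001  0.001 -1.   ] F [0.1 0.  0.5] w 0.0534 q [ 0.5   0.42  1.5   0.    1.22 -1.07]
0.61 ctr [544.1 371. ] yaw -0.009 [35.6 79.3] bgr [36. 54. 91.] px [254. 199.]
```

View pics/w24a.png

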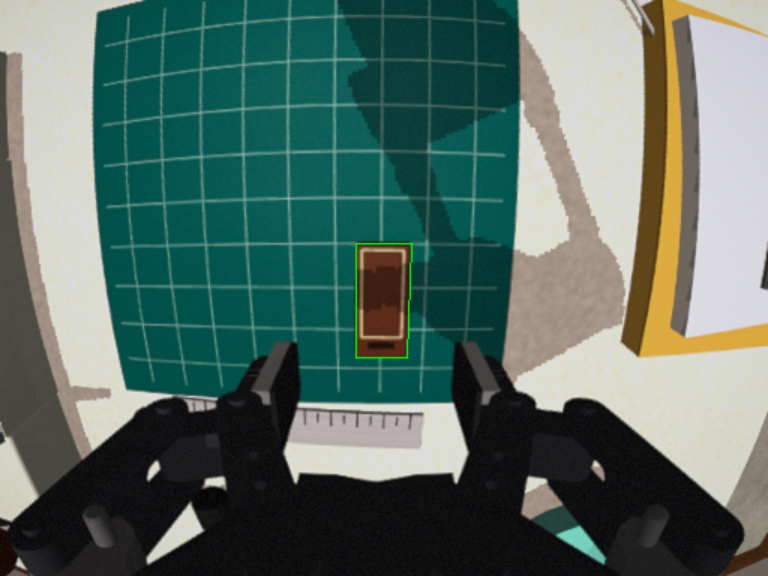

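Call:
arm_command([
  [[0, 0, -0.005], [23, 3.5, -30], 95],
  [[0, 0, 0], [0, 0, -40], 95],
  [[0, 0, 0], [0, 0, -30], 95],
  [[0, 0, 0], [0, 0, -20], 95],
  [[0, 0, 0], [0, 0, -12], 95],
  [[0, 0, 0], [0, 0, -6], 95],
  [[0, 0, 0], [0, 0, -4], 95],
  [[0, 0, 0], [0, 0, 0], 95],
  [[0, 0, 0], [0, 0, 0], 95],
])

```text
clock: 47.45
position: [0.5423, 0.37, -0.0269]
ee_rot: [0.001, -0.001, 1.0, 0.0]
contact_force: [0.3, 0.2, 0.9]
width: 0.0536
```

Call:
arm_command([
  [[0, 0, 0], [0, 0, 0], 255],
  [[0, 0, 0], [0, 0, 0], 255],
  [[0, 0, 0], [0, 0, 0], 255],
  [[0, 0, 0], [0, 0, 0], 255],
  [[0, 0, 0], [0, 0, 0], 255],
], newtons=30)

```text
clock: 48.08
position: [0.5423, 0.3701, -0.0269]
ee_rot: [0.001, -0.001, 1.0, 0.0]
contact_force: [-0.6, 0.1, 6.3]
width: 0.0348
```

Call:
arm_command([
  [[0, 0, 0], [0, 0, 5], 255],
  [[0, 0, 0], [0, 0, 15], 255],
  [[0, 0, 0], [0, 0, 30], 255],
  [[0, 0, 0], [0, 0, 40], 255],
  [[0, 0, 0], [0, 0, 45], 255],
  [[0, 0, 0.025], [0, -20, 40], 255],
  [[0, 0, 0.026], [-2, -50, 5], 255],
  [[0, 0, 0], [-3, -50, 0], 255],
  [[0, 0, 0], [-3, -50, 0], 255],
  [[0, 0, 0], [-3, -50, 0], 255],
  [[0, 0, 0], [-3, -50, 0], 255],
  [[0, 0, 0], [-3, -50, 0], 255],
  [[0, 0, 0], [-3, -50, 0], 255],
  [[0, 0, 0], [-2, -50, 0], 255],
  [[0, 0, 0], [0, -50, 0], 255],
  [[0, 0, 0], [0, -20, 0], 255],
  [[0, 0, 0], [0, 0, 0], 255],
  [[0, 0, 0], [0, 0, 0], 255],
])

```text
clock: 50.32
position: [0.5196, -0.1188, 0.1526]
ee_rot: [-0.0, -0.026, 1.0, 0.001]
contact_force: [0.9, -0.8, -0.5]
width: 0.0348
```

```bash
python3 -c "
from h import *
s=telemetry.get_state();tags('w25',zt=s['position'][2]+.0377)"
```

```text
t 50.33 pos [ 0.5196 -0.1188  0.1526] yaw(y-axis) 1.624 z [-0.     0.001 -1.   ] F [ 0.9 -0.8 -0.5] w 0.0348 q [-0.36  0.24  1.67  0.    1.23 -1.98]
0.76 ctr [ 490.9 -220.2] yaw 0.038 [39.7 20.1] bgr [31. 45. 75.] px [ 71. 179.]
0.63 ctr [ 488.3 -170.6] yaw 0.040 [38.8 18. ] bgr [31. 46. 80.] px [152. 178.]
```

View pics/w25a.png

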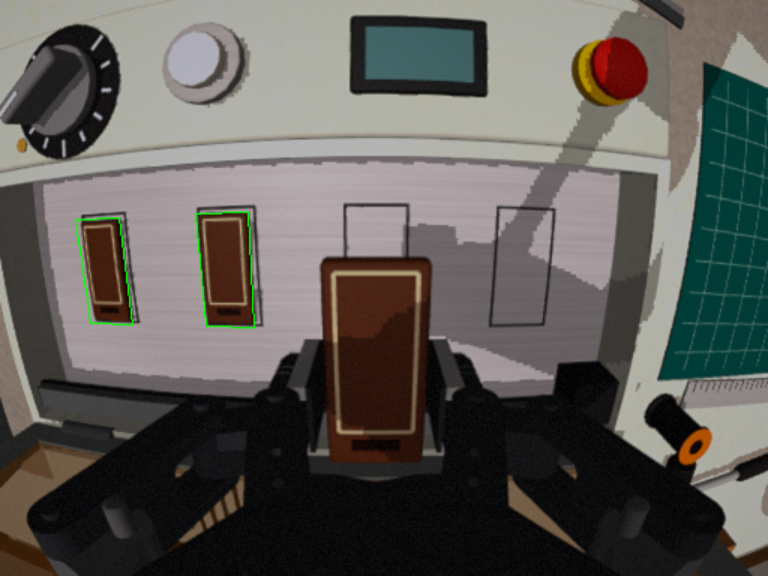

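Call:
arm_command([
  [[0, 0, 0], [2, 0.5, -30], 255],
  [[0, 0, 0], [0, 0, -40], 255],
  [[0, 0, 0], [0, 0, -40], 255],
  [[0, 0, 0], [0, 0, -25], 255],
  [[0, 0, 0], [0, 0, -10], 255],
  [[0, 0, 0], [0, 0, -4], 255],
  [[0, 0, 0], [0, 0, -2], 255],
  [[0, 0, 0], [0, 0, -1], 255],
  [[0, 0, 0], [0, 0, 0], 255],
])

```text
clock: 51.55
position: [0.5222, -0.1199, 0.001]
ee_rot: [0.001, -0.026, 1.0, -0.0]
contact_force: [0.1, -0.8, 0.2]
width: 0.0349
```

Call:
arm_command([
  [[0, 0, 0], [0, 0, -1], 255],
  [[0, 0, 0], [0, 0, 0], 255],
  [[0, 0, 0], [0, 0, 0], 255],
])

```text
clock: 51.92
position: [0.5222, -0.1199, 0.0001]
ee_rot: [0.0, -0.026, 1.0, -0.0]
contact_force: [-0.9, -0.6, 6.5]
width: 0.0349
```

Call:
arm_command([
  [[0, 0, 0], [0, 0, 0], 110],
  [[0, 0, 0], [0, 0, 0], 100],
  [[0, 0, 0], [0, 0, 0], 95],
  [[0, 0, 0], [0, 0, 0], 95],
  [[0, 0, 0], [0, 0, 10], 95],
  [[0, 0, 0], [0, 0, 30], 95],
  [[0, 0, 0], [0, 0, 40], 95],
  [[0, 0, 0], [0, 0, 40], 95],
  [[0, 0, 0], [0, 0, 50], 95],
  [[0, 0, 0], [-50, -50, 50], 95],
  [[0, 0, 0], [-50, -50, 40], 0],
  [[0, 0, 0], [0, 0, 20], 0],
  [[0, 0, 0], [0, 0, 0], 0],
  [[0, 0, 0], [0, 0, 0], 0],
])

```text
clock: 53.68
position: [0.447, -0.1937, 0.2557]
ee_rot: [-0.0, -0.026, 1.0, 0.0]
contact_force: [-0.8, 0.4, 0.3]
width: 0.0852
```

```bash
python3 -c "
from h import *
tags('w26',zt=.038)
c=imaging.camera_params('wrist');im=imaging.get_image('wrist')
cv2.imwrite('pics/w26z.png',cv2.resize(im[140:270,110:390],None,fx=2.8,fy=2.8,interpolation=cv2.INTER_CUBIC))
for nm in ('top','scene'):
    im=imaging.get_image(nm);cv2.imwrite('pics/%s26.png'%nm,im)"
```

```text
t 53.67 pos [ 0.447  -0.1937  0.2557] yaw(y-axis) 1.624 z [-0.001  0.001 -1.   ] F [-0.8  0.4  0.3] w 0.0852 q [-0.55  0.11  1.58  0.    1.45 -2.18]
0.89 ctr [ 534.3 -326.8] yaw 0.040 [82.8 37.1] bgr [26. 39. 67.] px [157. 211.]
0.84 ctr [ 528.8 -223.1] yaw 0.015 [80.5 36.7] bgr [28. 42. 71.] px [227. 213.]
0.81 ctr [ 525.2 -120.6] yaw 0.056 [80.1 37.6] bgr [25. 37. 63.] px [298. 213.]
0.42 ctr [626.9 147.6] yaw 1.497 [24.1  8.4] bgr [11. 12. 12.] px [434. 271.]
```

View pics/w26z.png

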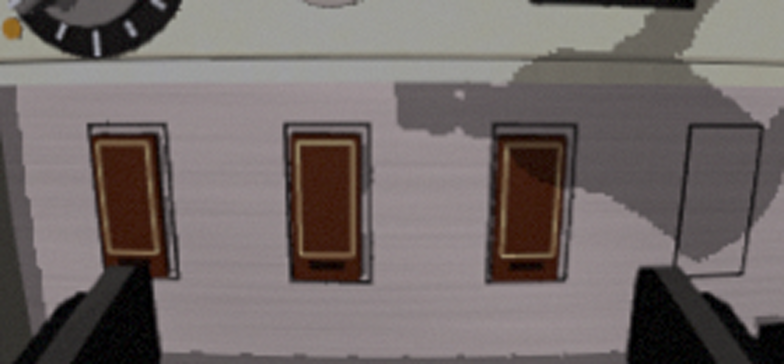

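View pics/scene26.png

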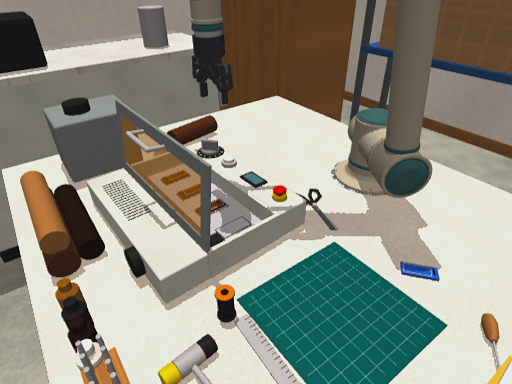

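Call:
arm_command([
  [[0, 0, -0.157], [0, 0, 35], 165],
  [[0, 0, -0.157], [0, 3, 35], 165],
  [[0, 0, -0.157], [10, 3, 25], 165],
  [[0, 0, -0.157], [30, 3, 0], 165],
  [[0, 0, -0.157], [30, 3, 0], 165],
  [[0, 0, -0.157], [30, 3, 0], 165],
  [[0, 0, -0.157], [30, 3, 0], 165],
  [[0, 0, -0.157], [30, 3, 0], 165],
  [[0, 0, -0.157], [30, 3, 0], 165],
  [[0, 0, -0.159], [30, 3, 0], 165],
  [[0, 0, 0], [12, 3, 0], 165],
  [[0, 0, 0], [0, 0, 0], 165],
  [[0, 0, 0], [0, 0, 0], 165],
])

```text
clock: 55.55
position: [0.6784, -0.1643, 0.3516]
ee_rot: [-0.0, 0.688, 0.725, -0.0]
contact_force: [0.2, -1.2, 0.5]
width: 0.0301
```

```bash
python3 -c "
from h import *
st();c=imaging.camera_params('wrist');im=imaging.get_image('wrist')
p=np.array([.5612,-.1693,.0516])
for th in (1.40,1.48):
  for y in (.055,-.055):
    e=(.085-.1839*np.cos(th+.2529),y,.0805+.1839*np.sin(th+.2529))
    cs,s=np.cos(p[2]),np.sin(p[2]);P=np.array([p[0]+cs*e[0]-s*e[1],p[1]+s*e[0]+cs*e[1],e[2]])
    uv=projf(P,c)[0];print(th,P,uv);cv2.circle(im,tuple(int(round(v)) for v in uv),2,(0,255,0) if th>1.45 else (0,0,255),-1)
cv2.imwrite('pics/w27.png',cv2.resize(im,None,fx=1.5,fy=1.5))"
```

```text
t 55.55 pos [ 0.6784 -0.1643  0.3516] yaw(y-axis) 0.052 z [-0.001 -0.    -1.   ] F [ 0.2 -1.2  0.5] w 0.0301 q [-0.34  0.45  0.88 -0.    1.81 -0.39]
1.4 [ 0.65831196 -0.10921127  0.26378051] [230.01154552 121.3791435 ]
1.4 [ 0.66398544 -0.21906486  0.26378051] [232.06018652 236.51930776]
1.48 [ 0.6728911  -0.10845832  0.26198906] [246.63560794 121.16455174]
1.48 [ 0.67856458 -0.21831191  0.26198906] [247.0619533  235.79483937]
```

View pics/w27.png

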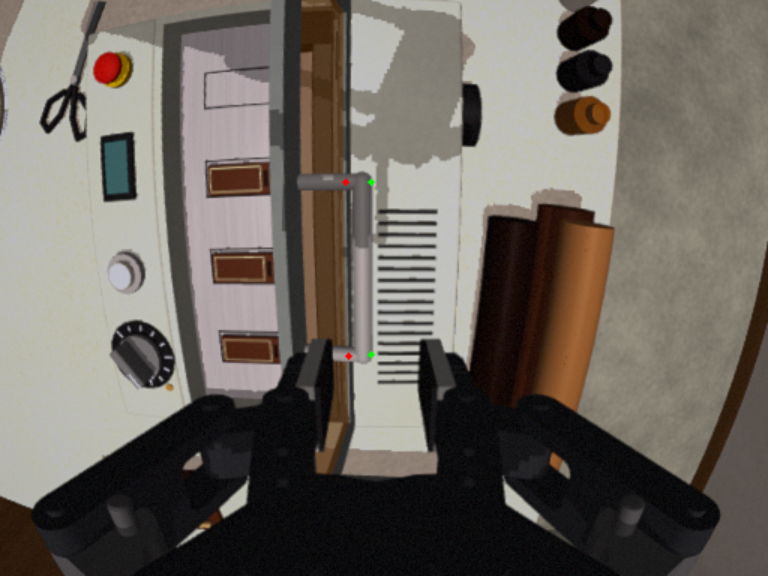

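Call:
arm_command([
  [[0, 0, 0], [-7.5, 0, -25], 165],
  [[0, 0, 0], [0, 0, -30], 165],
  [[0, 0, 0], [0, 0, -15], 165],
  [[0, 0, 0], [0, 0, -10], 165],
  [[0, 0, 0], [0, 0, 0], 165],
])

```text
clock: 56.22
position: [0.6716, -0.1644, 0.2713]
ee_rot: [-0.0, 0.689, 0.725, -0.0]
contact_force: [0.2, -0.1, -0.0]
width: 0.03
```

Call:
arm_command([
  [[0, 0, 0], [0, 0, -10], 165],
  [[0, 0, 0], [0, 0, -10], 165],
  [[0, 0, 0], [0, 0, -10], 165],
  [[0, 0, 0], [0, 0, -10], 165],
  [[0, 0, 0], [0, 0, -8], 165],
  [[0, 0, 0], [0, 0, -7], 165],
  [[0, 0, 0], [0, 0, 0], 165],
])

```text
clock: 57.1
position: [0.6715, -0.1641, 0.2156]
ee_rot: [-0.001, 0.689, 0.725, -0.0]
contact_force: [1.4, 0.1, -0.4]
width: 0.0301
```

```bash
python3 -c "
from h import *
st()
cv2.imwrite('pics/w28.png',imaging.get_image('wrist'));b=imaging.get_image('scene')
cv2.imwrite('pics/s28.png',cv2.resize(b[60:260,60:300],None,fx=2.5,fy=2.5))"
```

```text
t 57.10 pos [ 0.6715 -0.1641  0.2156] yaw(y-axis) 0.051 z [-0.001  0.    -1.   ] F [ 1.4  0.1 -0.4] w 0.0301 q [-0.34  0.45  1.2   0.    1.5  -0.39]
```

View pics/w28.png

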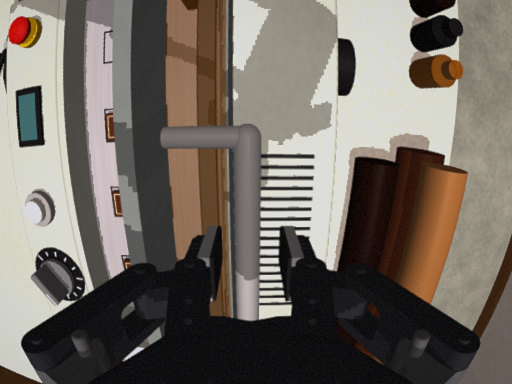

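View pics/s28.png

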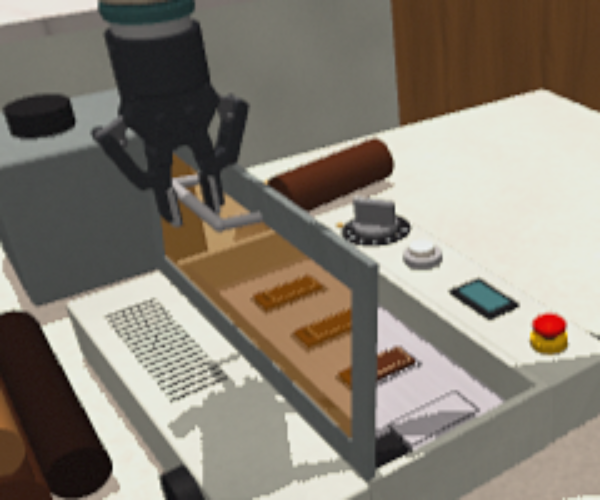

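Bar lies between the fingers. Close and reverse the arc from θ≈1.45.

Call:
arm_command([
  [[0, 0, 0], [0, 0, 0], 255],
  [[0, 0, 0], [0, 0, 0], 255],
  [[0, 0, 0], [0, 0, 0], 255],
  [[0, 0, 0], [0, 0, 0], 255],
  [[0, 0, 0], [0, 0, 0], 255],
], newtons=30)

```text
clock: 57.82
position: [0.6716, -0.1644, 0.2168]
ee_rot: [0.0, 0.689, 0.725, -0.0]
contact_force: [-1.7, -0.5, 3.2]
width: 0.0107
```

Run:
```python
from h import *
st()
yaw=.0516;prev=None
for th in np.linspace(1.452,0,15):
    x=85-183.9*np.cos(th+.2529);z=80.5+183.9*np.sin(th+.2529)
    if prev is not None: d=x-prev[0];print(round(th,3),np.round([d*np.cos(yaw),d*np.sin(yaw),z-prev[1]],1).tolist())
    prev=(x,z)
```

```text
t 57.83 pos [ 0.6716 -0.1644  0.2168] yaw(y-axis) 0.051 z [ 0. -0. -1.] F [-1.7 -0.5  3.2] w 0.0107 q [-0.34  0.45  1.2  -0.    1.5  -0.39]
1.348 [-19.0, -1.0, 1.6]
1.245 [-19.0, -1.0, -0.4]
1.141 [-18.9, -1.0, -2.4]
1.037 [-18.5, -1.0, -4.3]
0.933 [-18.0, -0.9, -6.2]
0.83 [-17.3, -0.9, -8.1]
0.726 [-16.3, -0.8, -9.8]
0.622 [-15.2, -0.8, -11.4]
0.519 [-14.0, -0.7, -13.0]
0.415 [-12.5, -0.6, -14.3]
0.311 [-11.0, -0.6, -15.6]
0.207 [-9.3, -0.5, -16.6]
0.104 [-7.6, -0.4, -17.5]
0.0 [-5.7, -0.3, -18.2]
```

Call:
arm_command([
  [[0, 0, 0], [-19, -1, 1.6], 255],
  [[0, 0, 0], [-19, -1, -0.4], 255],
  [[0, 0, 0], [-18.9, -1, -2.4], 255],
  [[0, 0, 0], [-18.5, -1, -4.3], 255],
  [[0, 0, 0], [-18, -0.9, -6.2], 255],
  [[0, 0, 0], [-17.3, -0.9, -8.1], 255],
  [[0, 0, 0], [-16.3, -0.8, -9.8], 255],
  [[0, 0, 0], [0, 0, 0], 255],
])

```text
clock: 58.82
position: [0.5435, -0.1708, 0.186]
ee_rot: [-0.001, 0.689, 0.725, -0.001]
contact_force: [-2.8, -1.0, -1.8]
width: 0.0106
```

Call:
arm_command([
  [[0, 0, 0], [-15.2, -0.8, -11.4], 255],
  [[0, 0, 0], [-14, -0.7, -13], 255],
  [[0, 0, 0], [-12.5, -0.6, -14.3], 255],
  [[0, 0, 0], [-11, -0.6, -15.6], 255],
  [[0, 0, 0], [0, 0, 0], 255],
])

```text
clock: 59.45
position: [0.4914, -0.1734, 0.1312]
ee_rot: [-0.001, 0.689, 0.725, -0.001]
contact_force: [-1.7, -2.0, -5.2]
width: 0.0107
```

Call:
arm_command([
  [[0, 0, 0], [-9.3, -0.5, -16.6], 255],
  [[0, 0, 0], [-4, -0.2, -9], 255],
  [[0, 0, 0], [-3.6, -0.2, -8.5], 255],
  [[0, 0, 0], [-2, -0.1, -6], 255],
  [[0, 0, 0], [-2, -0.1, -6], 255],
  [[0, 0, 0], [0, 0, 0], 255],
  [[0, 0, 0], [0, 0, 0], 255],
])

```text
clock: 60.32
position: [0.4703, -0.1745, 0.0855]
ee_rot: [-0.001, 0.689, 0.725, -0.001]
contact_force: [-4.3, -0.3, -3.8]
width: 0.0109
```

Call:
arm_command([
  [[0, 0, 0], [-1, 0, -3], 255],
  [[0, 0, 0], [-0.5, 0, -3], 255],
  [[0, 0, 0], [0, 0, 0], 255],
  [[0, 0, 0], [0, 0, 0], 255],
])

```text
clock: 60.82
position: [0.4689, -0.1746, 0.0804]
ee_rot: [-0.001, 0.689, 0.725, -0.001]
contact_force: [-6.1, -1.1, 0.8]
width: 0.0108
```

Call:
arm_command([
  [[0, 0, 0], [0, 0, -2], 255],
  [[0, 0, 0], [0, 0, 0], 255],
  [[0, 0, 0], [0, 0, 0], 255],
])

```text
clock: 61.2
position: [0.4684, -0.1746, 0.0785]
ee_rot: [-0.001, 0.689, 0.725, -0.001]
contact_force: [-6.5, -1.1, 2.2]
width: 0.0106
```

Call:
arm_command([
  [[0, 0, 0], [0, 0, -2], 255],
  [[0, 0, 0], [0, 0, 0], 255],
  [[0, 0, 0], [0, 0, 0], 255],
])

```text
clock: 61.58
position: [0.4678, -0.1746, 0.0764]
ee_rot: [-0.001, 0.689, 0.725, -0.001]
contact_force: [-8.6, -1.6, 2.5]
width: 0.0105
```

Call:
arm_command([
  [[0, 0, 0], [0, 0, -2], 255],
  [[0, 0, 0], [0, 0, 0], 255],
  [[0, 0, 0], [0, 0, 0], 255],
])

```text
clock: 61.95
position: [0.4676, -0.1747, 0.0754]
ee_rot: [-0.001, 0.689, 0.725, -0.001]
contact_force: [-10.2, 0.0, 9.6]
width: 0.0108
```

```bash
python3 -c "
from h import *
st()
b=imaging.get_image('scene')
cv2.imwrite('pics/s29.png',cv2.resize(b[90:300,60:320],None,fx=3,fy=3,interpolation=cv2.INTER_CUBIC)[:600])"
```

```text
t 61.95 pos [ 0.4676 -0.1747  0.0754] yaw(y-axis) 0.052 z [-0.004 -0.    -1.   ] F [-10.2   0.    9.6] w 0.0108 q [-0.5   0.27  1.85 -0.    1.02 -0.55]
```

View pics/s29.png

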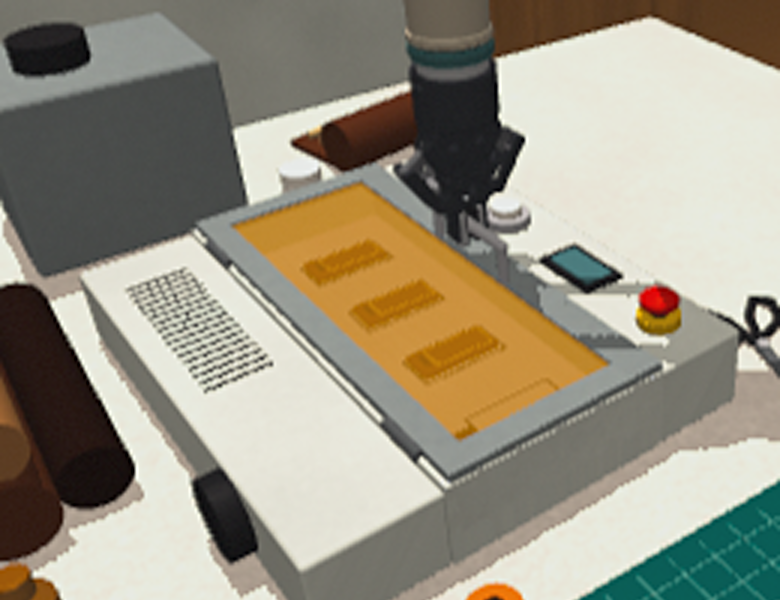

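Call:
arm_command([
  [[0, 0, 0], [0, 0, 1], 165],
  [[0, 0, 0], [0, 0, 0], 140],
  [[0, 0, 0], [0, 0, 0], 140],
  [[0, 0, 0], [0, 0, 0], 140],
  [[0, 0, 0], [0, 0, 10], 140],
  [[0, 0, 0], [0, 0, 30], 140],
  [[0, 0, 0], [0, 0, 40], 140],
  [[0, 0, 0], [0, 0, 40], 255],
  [[0, 0, 0], [-35, -24, 40], 255],
  [[0, 0, 0], [-36, -24, 0], 255],
  [[0, 0, 0], [0, 0, 0], 255],
  [[0, 0, 0], [0, 0, 0], 255],
])

```text
clock: 63.5
position: [0.399, -0.2225, 0.2357]
ee_rot: [0.0, 0.689, 0.725, 0.0]
contact_force: [-0.5, 0.7, -0.2]
width: -0.0001
```

```bash
python3 -c "
from h import *
st();c=imaging.camera_params('wrist');im=imaging.get_image('wrist')
cv2.imwrite('pics/w30.png',cv2.resize(im,None,fx=1.5,fy=1.5,interpolation=cv2.INTER_CUBIC))
for r in finder.cut_out('wrist','start')[:2]:
    ys,xs=np.nonzero(r['pixels']);print(r['score'],r['extent'],back([[xs.mean(),ys.mean()]],.1,c,True))"
```

```text
t 63.50 pos [ 0.399  -0.2225  0.2357] yaw(y-axis) 0.050 z [ 0.001  0.    -1.   ] F [-0.5  0.7 -0.2] w -0.0001 q [-0.66  0.07  1.67  0.    1.4  -0.71]
0.7 [233.5, 156.6, 26.9, 28.5] [[ 0.39683153 -0.22198594  0.1       ]]
```

View pics/w30.png

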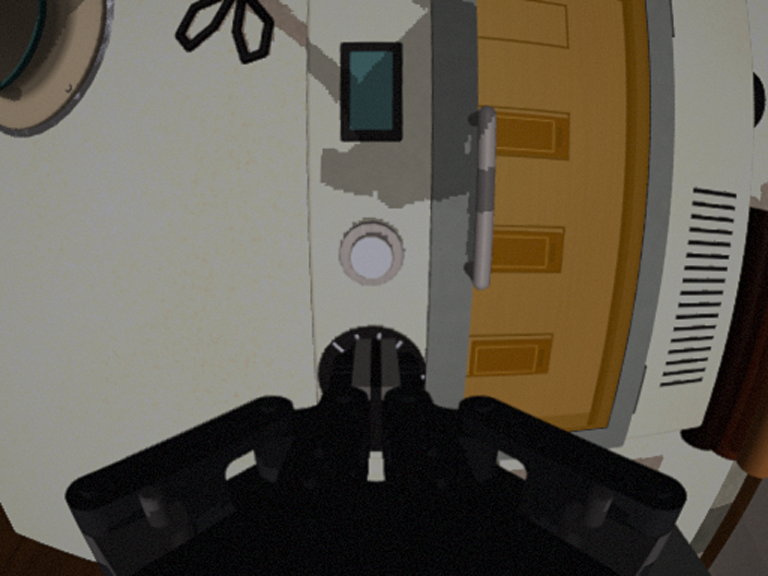

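```bash
python3 -c "
from h import *
a=cv2.imread('pics/scene0.png');b=imaging.get_image('scene');cv2.imwrite('pics/s31raw.png',b)
f=lambda im:cv2.resize(im[180:250,190:310],None,fx=6,fy=6,interpolation=cv2.INTER_CUBIC)[:,:720]
cv2.imwrite('pics/cmp.png',cv2.resize(np.vstack([f(a),f(b)]),(514,600)))
for (x0,y0,x1,y1) in [(240,195,285,235),(215,215,260,250)]:
    t=cv2.cvtColor(a[y0:y1,x0:x1],cv2.COLOR_BGR2GRAY);B=cv2.cvtColor(b[y0-6:y1+6,x0-6:x1+6],cv2.COLOR_BGR2GRAY)
    r=cv2.matchTemplate(B,t,cv2.TM_CCOEFF_NORMED);_,v,_,l=cv2.minMaxLoc(r);print(v,l)
im=imaging.get_image('top');cv2.imwrite('pics/t31.png',cv2.resize(im[195:250,290:380],None,fx=8,fy=8,interpolation=cv2.INTER_CUBIC))
"
```

```text
0.9274428486824036 (6, 6)
0.9993850588798523 (6, 6)
```

View pics/cmp.png

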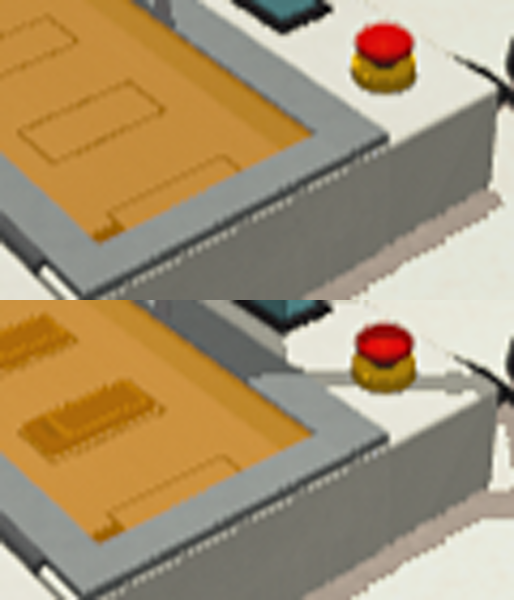

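View pics/t31.png

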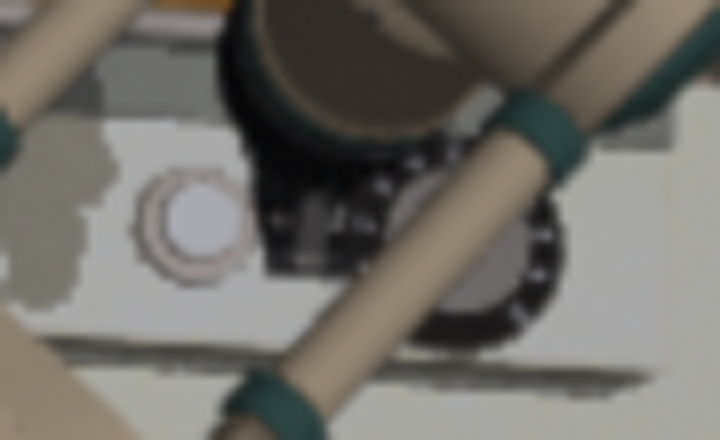

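Call:
arm_command([
  [[0, 0, 0], [0, -50, 0], 255],
  [[0, 0, 0], [0, -60, 0], 255],
  [[0, 0, 0], [0, -30, 0], 255],
  [[0, 0, 0], [0, 0, 0], 255],
  [[0, 0, 0], [0, 0, 0], 255],
])

```text
clock: 64.32
position: [0.3989, -0.3615, 0.2348]
ee_rot: [-0.001, 0.689, 0.725, 0.0]
contact_force: [-0.2, 0.7, -0.6]
width: 0.0003
```

```bash
python3 -c "
from h import *
st();c=imaging.camera_params('wrist');im=imaging.get_image('wrist')
uv=projf(np.array([.4013,-.3269,.1]),c)[0].astype(int);print(uv)
x0,y0=uv-55
cv2.imwrite('pics/w32.png',cv2.resize(im[y0:y0+110,x0:x0+110],None,fx=5,fy=5,interpolation=cv2.INTER_CUBIC));print(x0,y0)"
```

```text
t 64.33 pos [ 0.3989 -0.3615  0.2348] yaw(y-axis) 0.052 z [-0.001  0.002 -1.   ] F [-0.2  0.7 -0.6] w 0.0003 q [-0.87  0.2   1.52  0.    1.42 -0.92]
[253 139]
198 84
```

View pics/w32.png

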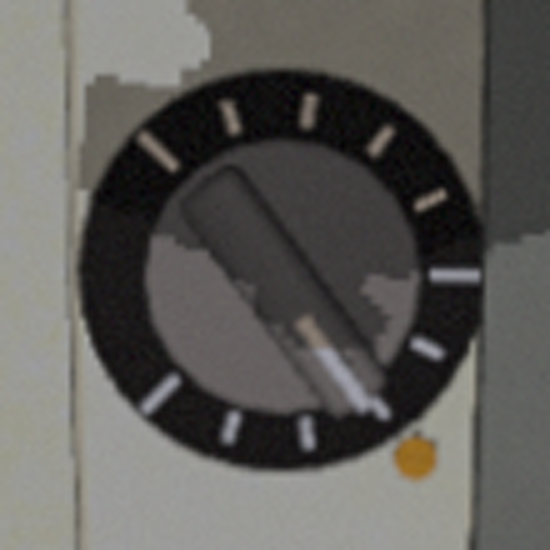

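Run:
```python
from h import *
c=imaging.camera_params("wrist")
px=lambda a:np.array(a,float)/5+[198,84]-.4
P=back(px([(305,320),(365,405)]),.123,c,True);d=P[1]-P[0];print("pointer",np.arctan2(d[1],d[0]))
B=back(px([(212,190),(362,392)]),.123,c,True);d=B[1]-B[0];print("bar",np.arctan2(d[1],d[0]),B.mean(0))
L=back(px([(158,151),(231,118),(309,111),(381,141),(430,200),(455,275),(428,349),(378,408),(307,433),(232,427),(160,393)]),.081,c,True)
A=np.c_[2*L[:,:2],np.ones(11)];s=np.linalg.lstsq(A,(L[:,:2]**2).sum(1),rcond=None)[0]
print(s[:2],np.round(np.arctan2(L[:,1]-s[1],L[:,0]-s[0]),3))
```

```text
pointer -0.9041267451502917
bar -0.8839074942862059 [ 0.4024968  -0.32621034  0.123     ]
[ 0.40159899 -0.32736333] [ 2.396  1.926  1.454  0.986  0.523  0.054 -0.416 -0.89  -1.353 -1.824
 -2.31 ]
```

Call:
arm_command([
  [[0, 0, 0], [-2, 60, 0], 255],
  [[0, 0, 0], [0, 60, 0], 255],
  [[0, 0, 0], [0, 19, -30], 255],
  [[0, 0, 0], [0, 0, -50], 255],
  [[0, 0, 0], [0, 0, -40], 255],
  [[0, 0, 0], [0, 0, -18], 255],
  [[0, 0, 0], [0, 0, 0], 255],
  [[0, 0, 0], [0, 0, 0], 255],
])

```text
clock: 65.38
position: [0.3974, -0.2236, 0.0984]
ee_rot: [0.001, 0.689, 0.725, 0.0]
contact_force: [-0.8, 0.4, 0.9]
width: 0.0001
```

```bash
python3 -c "
from h import *
st();im=imaging.get_image('wrist');cv2.imwrite('pics/w33.png',im)
b=imaging.get_image('scene');cv2.imwrite('pics/s33.png',cv2.resize(b[110:190,180:280],None,fx=6,fy=6,interpolation=cv2.INTER_CUBIC))"
```

```text
t 65.38 pos [ 0.3974 -0.2236  0.0984] yaw(y-axis) 0.052 z [ 0.002 -0.001 -1.   ] F [-0.8  0.4  0.9] w 0.0001 q [-0.67  0.18  1.91  0.    1.05 -0.72]
```

View pics/w33.png

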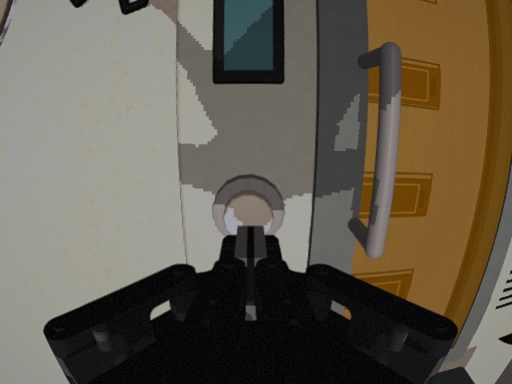

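View pics/s33.png

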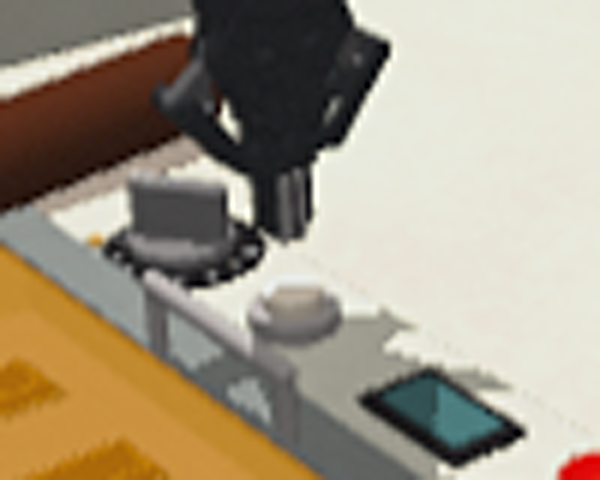

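Call:
arm_command([
  [[0, 0, 0], [-0.5, 0.7, -8], 255],
  [[0, 0, 0], [0, 0, -6], 255],
  [[0, 0, 0], [0, 0, -4], 255],
  [[0, 0, 0], [0, 0, 0], 255],
  [[0, 0, 0], [0, 0, 0], 255],
])

```text
clock: 66.1
position: [0.3963, -0.2231, 0.0793]
ee_rot: [0.0, 0.689, 0.725, 0.0]
contact_force: [0.8, 0.2, 0.6]
width: -0.0
```

Call:
arm_command([
  [[0, 0, 0], [0, 0, -3], 255],
  [[0, 0, 0], [0, 0, 0], 255],
  [[0, 0, 0], [0, 0, 0], 255],
])

```text
clock: 66.47
position: [0.3962, -0.223, 0.0763]
ee_rot: [0.0, 0.689, 0.725, 0.0]
contact_force: [-0.3, 0.7, -0.5]
width: -0.0003
```

Call:
arm_command([
  [[0, 0, 0], [0, 0, -3], 255],
  [[0, 0, 0], [0, 0, 0], 255],
  [[0, 0, 0], [0, 0, 0], 255],
])

```text
clock: 66.85
position: [0.3962, -0.2229, 0.0733]
ee_rot: [-0.0, 0.689, 0.725, 0.0]
contact_force: [0.4, -0.7, -0.5]
width: 0.0002
```

Call:
arm_command([
  [[0, 0, 0], [0, 0, -3], 255],
  [[0, 0, 0], [0, 0, 0], 255],
  [[0, 0, 0], [0, 0, 0], 255],
])

```text
clock: 67.22
position: [0.3962, -0.2229, 0.0703]
ee_rot: [-0.0, 0.689, 0.725, 0.0]
contact_force: [0.8, -0.7, -0.1]
width: 0.0002
```

Call:
arm_command([
  [[0, 0, 0], [0, 0, -2], 255],
  [[0, 0, 0], [0, 0, 0], 255],
  [[0, 0, 0], [0, 0, 0], 255],
])

```text
clock: 67.6
position: [0.3962, -0.2229, 0.0684]
ee_rot: [0.0, 0.689, 0.725, 0.0]
contact_force: [-0.6, 0.1, 2.8]
width: -0.0001
```

Call:
arm_command([
  [[0, 0, 0], [0, 0, -2], 255],
  [[0, 0, 0], [0, 0, 0], 255],
  [[0, 0, 0], [0, 0, 0], 255],
])

```text
clock: 67.97
position: [0.3962, -0.2229, 0.0664]
ee_rot: [-0.0, 0.689, 0.725, 0.0]
contact_force: [-1.4, -0.1, 3.4]
width: -0.0
```

Call:
arm_command([
  [[0, 0, 0], [0, 0, -2], 255],
  [[0, 0, 0], [0, 0, 0], 255],
  [[0, 0, 0], [0, 0, 0], 255],
])

```text
clock: 68.35
position: [0.3962, -0.2229, 0.0644]
ee_rot: [0.0, 0.689, 0.725, 0.0]
contact_force: [-1.2, 0.5, 5.9]
width: 0.0002
```

Call:
arm_command([
  [[0, 0, 0], [0, 0, -2], 255],
  [[0, 0, 0], [0, 0, 0], 255],
  [[0, 0, 0], [0, 0, 0], 255],
])

```text
clock: 68.72
position: [0.3963, -0.223, 0.064]
ee_rot: [0.0, 0.689, 0.725, 0.0]
contact_force: [-4.4, 3.4, 18.5]
width: 0.0002
```

Contact started near 0.070, and at 0.064 the force jumped to 18 N, so the button is on its stop. Release and retreat.

Call:
arm_command([
  [[0, 0, 0], [0, 0, 5], 255],
  [[0, 0, 0], [0, 0, 15], 255],
  [[0, 0, 0], [0, 0, 30], 255],
  [[0, 0, 0], [0, 0, 50], 255],
  [[0, 0, 0], [-40, 20, 50], 255],
  [[0, 0, 0], [-30, 40, 20], 255],
  [[0, 0, 0], [0, 50, 0], 255],
  [[0, 0, 0], [0, 50, 0], 255],
  [[0, 0, 0], [0, 50, 0], 255],
  [[0, 0, 0], [0, 50, 0], 255],
  [[0, 0, 0], [0, 50, 0], 255],
  [[0, 0, 0], [0, 0, 0], 255],
  [[0, 0, 0], [0, 0, 0], 255],
])

```text
clock: 70.35
position: [0.3289, 0.0853, 0.2285]
ee_rot: [0.0, 0.688, 0.725, -0.0]
contact_force: [0.5, -0.7, -0.6]
width: -0.0002
```

```bash
python3 -c "
from h import *
st()
im=imaging.get_image('top');cv2.imwrite('pics/t34.png',cv2.resize(im[100:250,220:385],None,fx=4.8,fy=4,interpolation=cv2.INTER_CUBIC));cv2.imwrite('pics/s34.png',imaging.get_image('scene'))"
```

```text
t 70.35 pos [0.3289 0.0853 0.2285] yaw(y-axis) 0.052 z [-0.    -0.001 -1.   ] F [ 0.5 -0.7 -0.6] w -0.0002 q [ 0.05 -0.11  1.87 -0.    1.38 -0.  ]
```

View pics/t34.png

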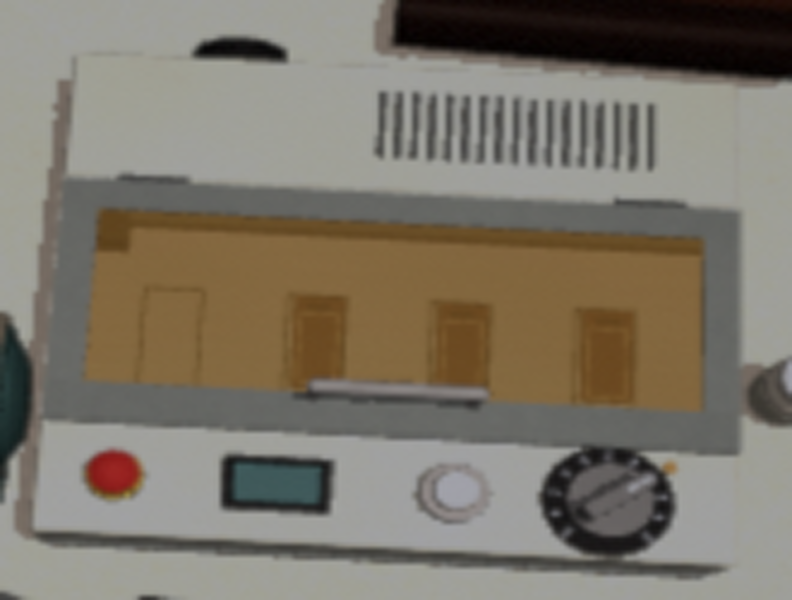

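View pics/s34.png

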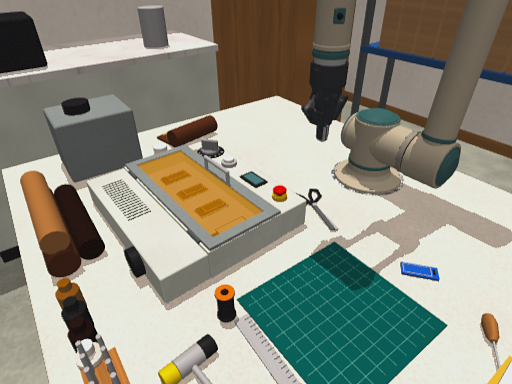

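The views show three tags in their outlines under the shut lid, the dial pointing at the brass dot and the button back up. The bystanders are where they were and the arm is clear, so I'm handing in.

```bash
python3 -c "
from rig import manip
print(manip.sign_off())"
```

```text
the job is handed in; nothing more can be done
None
```

The job is handed in after about 70 s of the 210 s allowed. The three tags lie in outlines 0, 1 and 2 with their strap slots towards the hinge. The lid is shut, the dial is at 7, and the start button was pressed and let go. The hand-in reports no verdict.

**Last checks**
- **Tags:** before I shut the lid, each tag measured within about 3 mm of its outline's centre and about 2° of the engraver's x (limits 8 mm and 8°). Views through the shut lid still show them in place.
- **Lid:** its left front corner matches the starting picture to the pixel, and it met a firm stop when pushed down.
- **Dial:** the pointer is within about 0.015 rad of line 7 (limit 0.12).
- **Start button:** the force rose from 3 to 6 N over about 6 mm of travel, then jumped to 18 N at the stop. The button is back up in the final view.
- **Bystanders:** the spool, ruler and jar look unmoved, and I did not touch the blue look-alike.

**What disagreed**
- **Fingertips:** they end about 24–35 mm short of the reported TCP, depending on the opening. My first grip closed above the lid bar because of this, so I corrected the heights by touch.
- **Tag knocked aside:** one tag moved about 4 cm while I was turning the dial. I measured it again before picking it up.

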